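# Close the pellet press with its turning bar

### The job

Take the steel turning bar from its stand and use it in the holes of the press collar, moving it on from hole to hole, to turn the collar clockwise (seen from above) until the spindle foot clamps the pellet die firmly; stop as soon as the collar clearly stiffens, without overloading the die. Turn the collar only with the bar, never with the fingers and without jamming the bar, then put the bar back upright and fully down in its stand, and leave the other vessels where they are.

Things in the scene. Friction and masses are not known exactly. Their poses are not given: they have to be found in the camera images.
- press: bench screw press, bolted down: grey base 150 x 200 mm, two pillars, cross-beam, steel collar on the beam, grey keeper plate over the rear of the collar. Origin on the bench on the collar's axis; x to the rear, y along the beam, z up. The keeper's straight front edge is at x = -26 mm, its top 14 mm above the collar's top face; pillar nuts and spindle end stand at most 28 mm above that face.
- collar_axis (a point): point on the collar's vertical turning axis at its top face, 172 mm above the bench. Holes are open only in front of the keeper's edge: a bar in a hole is stopped by the edge when its centre reaches x = -32 mm in the press frame, so one hole sweeps at most about 100 degrees (50 either side of the press's -x).
- collar: flat round steel nut 138 mm across, 30 mm thick, six holes in its top face on a 52 mm radius, 60 degrees apart. Turns about its axis, stays where left. Clockwise from above lowers the spindle 7.5 mm per radian. Free turning takes a steady 8 N at a hole (0.4 N m). Do not push it with more than 40 N.
- hole0 (a point): centre of the mouth of one of the six collar holes, in the collar's top face. Hole 14 mm wide, 25 mm deep, blind, vertical, for the 12 mm bar. Moves with the collar.
- hole1 (a point): mouth of collar hole 1, like hole0, 60 degrees further on counter-clockwise from above.
- hole2 (a point): mouth of collar hole 2, like hole0, 120 degrees further on counter-clockwise from above.
- hole3 (a point): mouth of collar hole 3, like hole0, 180 degrees further on counter-clockwise from above.
- hole4 (a point): mouth of collar hole 4, like hole0, 240 degrees further on counter-clockwise from above.
- hole5 (a point): mouth of collar hole 5, like hole0, 300 degrees further on counter-clockwise from above.
- spindle: press spindle in the collar, moves only up and down; 32 mm foot on stiff spring washers below. Origin: in the foot's lower face. Once the foot bears on the plunger the collar stiffens: 15 N of clamping adds 2 N at a hole, 30 N adds 4 N, 50 N adds 7 N; 50 N is reached some 10 mm of bar travel (0.2 rad) after first contact. Clamped firmly from 15 N, overloaded above 50 N. Aim: about 30 N.
- die: loose steel pellet die standing on the press anvil under the foot: 50 mm body, 42 mm high, with a 25 mm plunger on top. Origin at the centre of its underside. The plunger's top stands 13 to 18 mm above the body depending on its hidden charge, so the height where the foot meets it must be felt. About 0.55 kg.
- bar_centre (a point): middle (half-way up) of the plain round steel turning bar, 12 mm in diameter, 110 mm long, about 0.09 kg; its z axis runs along the bar toward the upper end. It stands upright in the stand at the start with 75 mm showing.
- bar_foot (a point): lower end of the bar (chamfered), 55 mm below bar_centre along the bar.
- stand_hole0 (a point): centre of the mouth of the bar stand's hole, in the top of a fixed aluminium block 60 x 60 x 50 mm high. Hole 14 mm wide and 35 mm deep, vertical.
- vial_a: bystander: small plastic reagent bottle, 32 mm across, 84 mm high, origin at its underside.
- vial_b: bystander: small glass bottle with a wide cap, 45 mm across, 107 mm high, origin at its underside.
- cup: bystander: small clear beaker, 67 mm across, 60 mm high, origin at its underside.
Mind the look-alikes: they are no part of the job. Leave any blue, turquoise or yellow look-alike of the die alone.

How it is judged:
On the way, in this order (a step that is already met when the one before it is completed fails the run):
1. the bar stands in a collar hole (((horizontal distance between bar_foot and hole0 below 0.005 m and z of bar_foot in the frame of hole0 below -0.015 m) or (horizontal distance between bar_foot and hole1 below 0.005 m and z of bar_foot in the frame of hole1 below -0.015 m) or (horizontal distance between bar_foot and hole2 below 0.005 m and z of bar_foot in the frame of hole2 below -0.015 m) or (horizontal distance between bar_foot and hole3 below 0.005 m and z of bar_foot in the frame of hole3 below -0.015 m) or (horizontal distance between bar_foot and hole4 below 0.005 m and z of bar_foot in the frame of hole4 below -0.015 m) or (horizontal distance between bar_foot and hole5 below 0.005 m and z of bar_foot in the frame of hole5 below -0.015 m))), for 0.2 s.
2. the foot clamps the die with more than 15 N (contact force between spindle and die above 15 N), for 0.2 s.
At the end, for the whole second after the job is handed in: The foot clamps the die with 15 to 50 N and holds still, the die within 12 mm of the collar's axis; the bar stands upright (within 0.15 rad) in its stand, its foot within 6 mm of the hole's axis and at least 28 mm deep (contact force between spindle and die between 15 and 50 N and horizontal distance between die and collar_axis below 0.012 m and horizontal distance between bar_foot and stand_hole0 below 0.006 m and z of bar_foot in the frame of stand_hole0 below -0.028 m and angle between bar_centre's own z axis and vertical below 0.15 rad and linear speed of spindle below 0.005 m/s); the robot touches nothing.
It fails at once if the die is overloaded (more than 50 N) (contact force between spindle and die above 50 N).
It fails at once if the bar is jammed: more than 40 N between bar and collar (contact force between bar and collar above 40 N).
It fails at once if the fingers push the collar (more than 2 N) (contact force between the fingers and collar above 2 N).
It fails at once if a bystander is moved more than 20 mm (distance of any of vial_a, vial_b, cup from where it was at the start of the episode above 0.02 m).
It also fails if it takes over 72 s, if anything falls off the work surface, if the arm or the gripper's body presses on something with over 40 N, if the wrist force passes 120 N, or if a joint passes its speed limit or range.

### The arm

A 6-joint arm with a two-finger parallel gripper is mounted at the origin on a cart in front of the work surface, level with it; the furniture and walls round the work are solid. World frame = base frame: x ahead of the robot, y to its left, z up, the work surface at z = 0. Lengths are in m, angles in rad, forces in N, time in s.
With the tool pointing down it reaches from about 0.225 to 0.875 m from the base axis. Payload 3.4 kg.
Tool frame: the origin (TCP) lies midway between the tips of the shut fingers; the grasp point (between the pads) lies 19 mm behind it; z points along the fingers, y is the direction in which the jaws open and shut (so a half turn about z gives the same grasp; the last joint's range is limited). The gripper opens to 85 mm and grips with 20 to 120 N. Pads are 22 mm wide; open, the fingers measure 114 mm over their backs; the gripper's body (76 mm by 85 mm) begins 54 mm behind the grasp point. The pads swing forward as they close: fully open they stand 13 mm farther back than shut.
Start: joints at [1.129, 0.276, 1.505, -0, 1.361, -0.121], TCP at [0.181, 0.546, 0.231] pointing down, gripper open.
Joint ranges: [-2.89, 2.89], [-0.75, 2.08], [0.22, 2.7], [-1.18, 4.32], [0.11, 2.71], [-2.7, 2.7]. Speed limits (rad/s): [2.57, 2.57, 3.14, 3.14, 3.14, 3.14].

### API

Orientations are given as a unit quaternion [x, y, z, w].
In Python, from bench import robot gives the robot as it stands. The module is installed in compiled form; this text tells all that it offers.
- The arm moves only by the tool play_rows, never from a script. Its argument "increments" is a list of rows, each a list of 7 numbers: the shift along the tool's x, y, z normalised to -1 to 1, where 1 is 0.02 m, then the turn, a rotation vector about the tool's x, y, z normalised to -1 to 1, where 1 is 60 degrees, then the gripper command: -1 is fully open, 1 is shut, values between are in proportion. In form: [[x, y, z, rx, ry, rz, hand], ...]. A call has 1 to 8 rows; each row shifts and turns the commanded pose from where the row before left it, along the tool's axes as they then stand; what a row does not reach is not made up. A row lasts 1/10 s, in which the tool goes at most 50 mm and 8.59 degrees, less where a joint would pass 70% of its speed; a pose out of reach is approached as far as the arm can. A call with a number of a shift or a turn outside -1 to 1 is refused whole. A call with a gripper value outside its range is refused whole. The fingers move at their own pace and stop on an object; "force" is the grip in N (left out, the last holds). Time passes only in rows, so rows that do not move let the fingers close. It gives the time, the measured TCP pose, the force and the opening at its end, in the units of the state.
- robot.state(): the state, without advancing time (a new reading comes with each control period).
- robot.camera(name): name is "side" or "top"; returns the picture (384x512x3 uint8, red, green, blue); there is no depth.
- robot.camera_params(name): a dict with "fx", "fy", "cx", "cy" (pixels), "view" (4x4, takes a point from world to camera coordinates). Camera axes: x right, y down, z forward; pixel columns grow to the right and rows downward; lengths in m; the calibration is good to about 2 mm. A picture is of the moment at which its call begins. camera_params takes no time and is no camera call.
- robot.sign_off(): hands the job in, once; it reports no verdict.
The state is a dict: "time": time; "joints": joint angles; "qd": joint speeds; "joint_torque": joint torques, N m; "tcp_pos": TCP position; "orientation": TCP orientation; "wrist_force": force on the tool from outside, world axes, zero at the start; "ft_torque": the same for the moment, N m; "opening": finger opening in m.
Only numpy, scipy, OpenCV 4.12 (cv2) and the standard library are available. Lean on these libraries where they do the work, as an engineer would, in place of code of your own. Each camera call takes 0.05 s, during which the arm holds its last target.

## Working session

There is one attempt and no reset: what is moved stays moved. The work goes in short steps, Python scripts to look and compute and a tool call to move; the robot and the scene stay as the last step left them, time stands still between calls to the robot, and variables do not carry over. Pictures are saved under pics/ and viewed, and the job is handed in when it is done.

Besides the shell and the picture viewer there is one more tool, called after "Emit:" by a JSON object that holds its "name" and its "arguments". play_rows: Moves the arm, as the interface text tells. Scaled input: -1 to 1 covers 0.02 m each way for a shift and 60 degrees each way for a turn. Its arguments: {"type":"object","properties":{"increments":{"type":"array","items":{"type":"array","items":{"type":"number"}}},"force":{"type":"number"}},"required":["increments"]}

```bash
mkdir -p pics; ls; python3 - <<'E'
from bench import robot
import cv2,numpy as np
s=robot.state();print(s)
for n in("side","top"):
    p=robot.camera_params(n);print(n,p)
    im=robot.camera(n);cv2.imwrite(f"pics/{n}0.png",im[:,:,::-1])
E
```

```text
pics
{'time': 0.0, 'joints': array([ 1.12901262e+00,  2.76615218e-01,  1.50614227e+00, -9.13610631e-06,
        1.36071114e+00, -1.20979090e-01]), 'qd': array([-0.00180699,  0.00168179,  0.00242102,  0.00022413, -0.00019738,
       -0.0005709 ]), 'joint_torque': array([ 1.33186477e-03, -4.16788208e+01, -2.45804268e+01,  8.67301878e-05,
        1.10039554e-02,  1.50334768e-05]), 'tcp_pos': array([0.18108089, 0.54517769, 0.23042455]), 'orientation': array([ 1.59714349e-01,  9.87162827e-01, -9.02337694e-04, -2.56171625e-04]), 'wrist_force': array([-0.5835304 ,  1.06358157,  0.46179879]), 'ft_torque': array([-0.00815509, -0.02332845, -0.03375119]), 'opening': 0.08556310489045899}
side {'fx': 359.3833546028409, 'fy': 359.3833546028409, 'cx': 259.43078144383475, 'cy': 195.1270043559944, 'view': array([[ 0.72358453, -0.69023492,  0.00108821, -0.28544301],
       [-0.31857949, -0.33536985, -0.88658568,  0.35136532],
       [ 0.61231735,  0.64117301, -0.46256313,  0.49030112],
       [ 0.        ,  0.        ,  0.        ,  1.        ]])}
top {'fx': 365.6514367678106, 'fy': 365.6514367678106, 'cx': 254.8514751841472, 'cy': 193.94176252588036, 'view': array([[-0.01409434, -0.99978404, -0.01527185,  0.16699409],
       [-0.99836922,  0.01491611, -0.05510363,  0.53468658],
       [ 0.05531953,  0.0144703 , -0.99836384,  0.97800921],
       [ 0.        ,  0.        ,  0.        ,  1.        ]])}
```

View pics/side0.png

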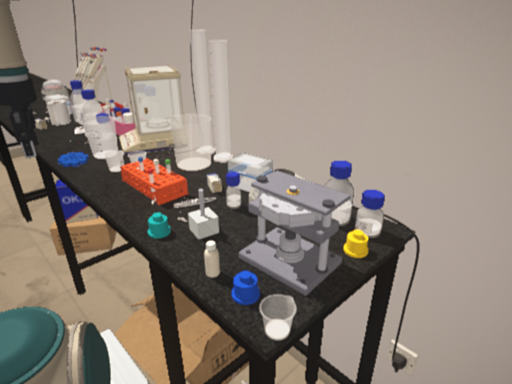

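View pics/top0.png

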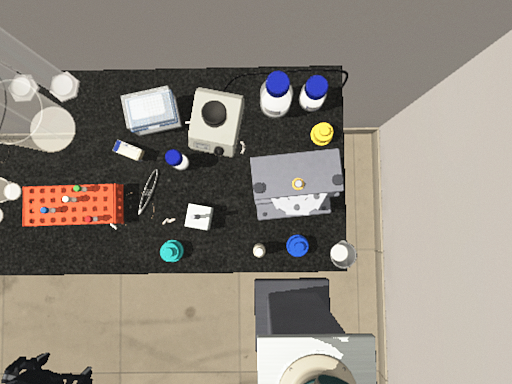

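The side view shows the bar in the white block at about (202,205) and the press at (293,230). In the top view the block is at (199,217) and the press at (297,185). The vial by the stand is at (212,259) in the side view. The look-alikes are turquoise (158,225), blue (246,288) and yellow (357,243). Next I'll view enlarged crops.

```bash
python3 - <<'E'
import cv2
a=cv2.imread("pics/top0.png");b=cv2.imread("pics/side0.png")
cv2.imwrite("pics/c1.png",cv2.resize(a[140:270,175:355],None,fx=4.4,fy=4.4,interpolation=cv2.INTER_CUBIC))
cv2.imwrite("pics/c2.png",cv2.resize(b[165:305,175:355],None,fx=4.2,fy=4.2,interpolation=cv2.INTER_CUBIC))
E
```

```text
(no output)
```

View pics/c1.png

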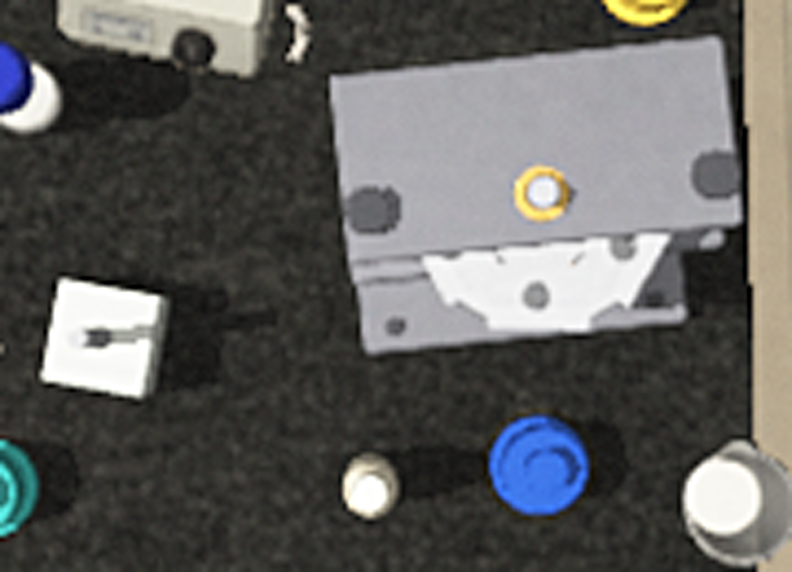

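View pics/c2.png

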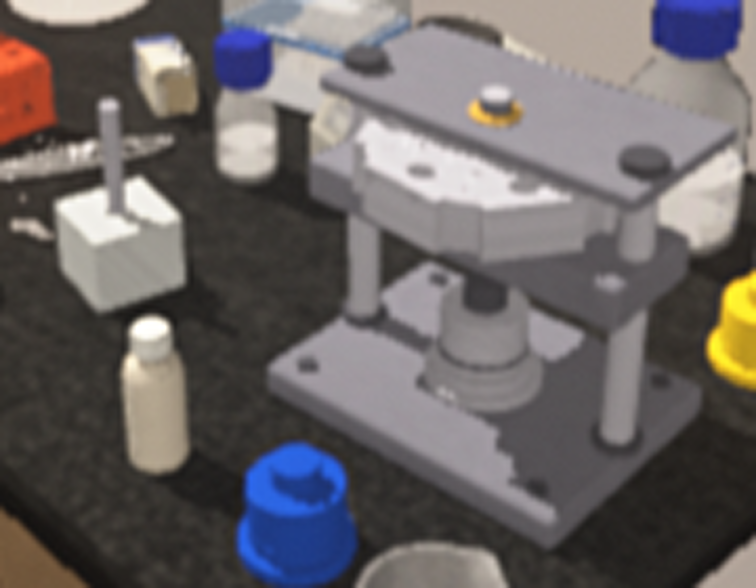

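```bash
cat > h.py <<'E'
import numpy as np,cv2
from bench import robot
def ray(n,u,v):
    p=robot.camera_params(n);R=p['view'][:3,:3];t=p['view'][:3,3]
    d=R.T@np.array([(u-p['cx'])/p['fx'],(v-p['cy'])/p['fy'],1.]);return -R.T@t,d
def plane(n,u,v,z):
    o,d=ray(n,u,v);return o+d*(z-o[2])/d[2]
def proj(n,P):
    p=robot.camera_params(n);c=p['view'][:3,:3]@np.array(P)+p['view'][:3,3]
    return p['fx']*c[0]/c[2]+p['cx'],p['fy']*c[1]/c[2]+p['cy']
def tri(a,b):
    (o1,d1),(o2,d2)=a,b
    s=np.linalg.lstsq(np.c_[d1,-d2],o2-o1,rcond=None)[0]
    p,q=o1+s[0]*d1,o2+s[1]*d2;return (p+q)/2,np.linalg.norm(p-q)
E
python3 - <<'E'
from h import *
T=lambda x,y:(175+(x+.5)/4.4-.5,140+(y+.5)/4.4-.5)
S=lambda x,y:(175+(x+.5)/4.2-.5,165+(y+.5)/4.2-.5)
f=lambda v:np.round(v,4)
print("spindle nut top", f(plane("top",*T(542,193),.19)), f(plane("side",*S(495,110),.19)))
print("bar top",f(plane("top",*T(78,338),.125)),f(plane("side",*S(110,103),.125)))
print("bar tri",tri(ray("top",*T(78,338)),ray("side",*S(110,103))))
print("block corners",[f(plane("top",*T(*c),.05)) for c in((62,278),(166,295),(42,380),(145,398))])
print("block c side",[f(plane("side",*S(*c),.05)) for c in((55,213),(145,180),(186,228),(93,250))])
for c in((537,295),(625,245),(452,252),(578,256)): print("hole top",f(plane("top",*T(*c),.172)))
for c in((422,170),(525,185)): print("hole side",f(plane("side",*S(*c),.172)))
print("keeper edge top",[f(plane("top",*T(*c),.186)) for c in((352,258),(740,222),(331,76),(720,38))])
print("keeper side",[f(plane("side",*S(*c),.186)) for c in((322,82),(632,203),(740,130),(430,27))])
print("nuts",[f(plane("top",*T(*c),.198)) for c in((373,209),(716,173))],[f(plane("side",*S(*c),.198)) for c in((367,53),(645,157))])
print("vialA",f(plane("top",*T(370,490),.08)))
E
```

```text
spindle nut top [0.5495 0.0601 0.19  ] [0.545  0.0553 0.19  ]
bar top [0.4788 0.3096 0.125 ] [0.4795 0.3076 0.125 ]
bar tri (array([0.47951624, 0.30911461, 0.12448866]), np.float64(0.0017643922363201454))
block corners [array([0.5145, 0.333 , 0.05  ]), array([0.5034, 0.2708, 0.05  ]), array([0.4539, 0.3452, 0.05  ]), array([0.4424, 0.2838, 0.05  ])]
block c side [array([0.4472, 0.3309, 0.05  ]), array([0.5138, 0.326 , 0.05  ]), array([0.4959, 0.2595, 0.05  ]), array([0.4393, 0.2781, 0.05  ])]
hole top [0.4979 0.0619 0.172 ]
hole top [0.5232 0.0158 0.172 ]
hole top [0.5209 0.1056 0.172 ]
hole top [0.5178 0.0403 0.172 ]
hole side [0.4962 0.0594 0.172 ]
hole side [0.522  0.0141 0.172 ]
keeper edge top [array([0.5179, 0.1574, 0.186 ]), array([ 0.5334, -0.0409,  0.186 ]), array([0.6119, 0.1669, 0.186 ]), array([ 0.6283, -0.0332,  0.186 ])]
keeper side [array([0.5087, 0.1466, 0.186 ]), array([ 0.5258, -0.0464,  0.186 ]), array([ 0.6239, -0.0395,  0.186 ]), array([0.6035, 0.1575, 0.186 ])]
nuts [array([0.542 , 0.1463, 0.198 ]), array([ 0.5576, -0.0268,  0.198 ])] [array([0.5338, 0.138 , 0.198 ]), array([ 0.5475, -0.0363,  0.198 ])]
vialA [0.3894 0.1506 0.08  ]
```

Candidates for each object:
- **Bar:** the grey rod in the white block, side (202,205), top (193,217). It's the only rod that fits.
- **Die:** the grey one under the foot, side (290,245). The blue, turquoise and yellow ones are look-alikes.
- **Collar:** the pale disc under the keeper, top (297,207).

The crops confirm these choices. The collar axis is at about (0.549, 0.060), and hole A is at about (0.497, 0.061). I'll now move over the bar.

Emit:
{"name": "play_rows", "arguments": {"increments": [[-0.99, -0.36, 0, 0, 0, 0, -1], [-0.99, -0.36, 0, 0, 0, 0, -1], [-0.99, -0.36, 0, 0, 0, 0, -1], [-0.99, -0.36, 0, 0, 0, 0, -1], [-0.99, -0.36, 0, 0, 0, 0, -1], [-0.99, -0.36, 0, 0, 0, 0, -1], [-0.99, -0.36, 0, 0, 0, 0, -1], [-0.99, -0.36, 0, 0, 0, 0, -1]], "force": 80}}

```text
time: 0.9
tcp_pos: [0.3139, 0.4403, 0.2308]
orientation: [0.16, 0.987, -0.0, -0.0]
wrist_force: [0.4, -0.5, 0.4]
opening: 0.0851
```

Emit:
{"name": "play_rows", "arguments": {"increments": [[-0.99, -0.36, 0, 0, 0, 0, -1], [-0.99, -0.36, 0, 0, 0, 0, -1], [-0.99, -0.36, 0, 0, 0, 0, -1], [-0.99, -0.36, 0, 0, 0, 0, -1], [-0.99, -0.36, 0, 0, 0, 0, -1], [-0.99, -0.36, 0, 0, 0, 0, -1], [-0.99, -0.36, 0, 0, 0, 0, -1], [-0.99, -0.36, 0, 0, 0, 0, -1]]}}

```text
time: 1.7
tcp_pos: [0.446, 0.3357, 0.2308]
orientation: [0.16, 0.987, -0.0, -0.0]
wrist_force: [-0.6, 0.5, -0.0]
opening: 0.0852
```

Emit:
{"name": "play_rows", "arguments": {"increments": [[-0.99, -0.36, 0, 0, 0, 0, -1], [-0.99, -0.36, 0, 0, 0, 0, -1], [0, 0, 0.5, 0, 0, 0, -1], [0, 0, 0, 0, 0, 0, -1], [0, 0, 0, 0, 0, 0, -1]]}}

```text
time: 2.2
tcp_pos: [0.4775, 0.3105, 0.2205]
orientation: [0.16, 0.987, -0.0, -0.001]
wrist_force: [0.4, 0.1, -0.7]
opening: 0.0851
```

Emit:
{"name": "play_rows", "arguments": {"increments": [[-0.11, -0.06, 0.9, 0, 0, 0, -1], [0, 0, 0.9, 0, 0, 0, -1], [0, 0, 0.9, 0, 0, 0, -1], [0, 0, 0.9, 0, 0, 0, -1], [0, 0, 0.9, 0, 0, 0, -1], [0, 0, 0.9, 0, 0, 0, -1], [0, 0, 0.9, 0, 0, 0, -1], [0, 0, 0.53, 0, 0, 0, -1]]}}

```text
time: 3.0
tcp_pos: [0.479, 0.3089, 0.0836]
orientation: [0.159, 0.987, -0.0, -0.001]
wrist_force: [0.6, 0.4, -0.1]
opening: 0.0852
```

```bash
python3 - <<'E'
from h import *
print(robot.state()['tcp_pos'],robot.state()['wrist_force'])
b=robot.camera("side")[:,:,::-1]
cv2.imwrite("pics/c3.png",cv2.resize(b[130:270,140:320],None,fx=4.2,fy=4.2,interpolation=cv2.INTER_CUBIC))
E
```

```text
[0.4790033  0.30894846 0.08359524] [ 0.56464809  0.42780033 -0.12250257]
```

View pics/c3.png

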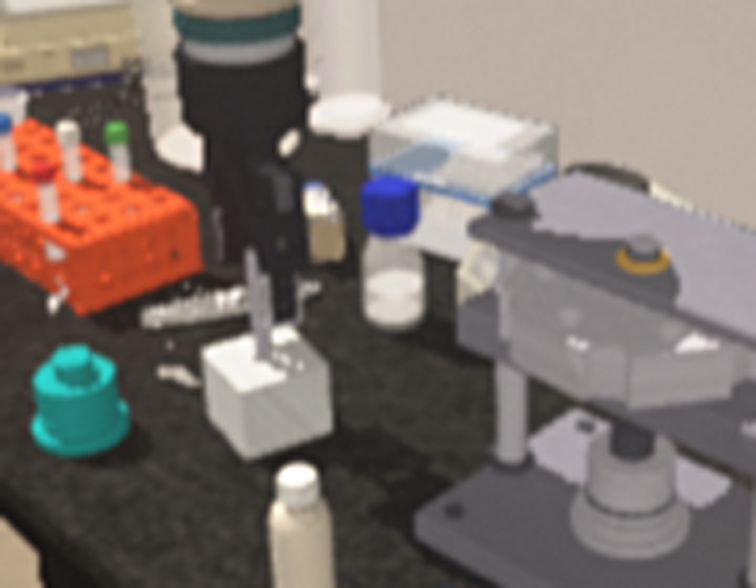

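The fingers straddle the bar, which is at crop (258,300), so I'll close on it.

Emit:
{"name": "play_rows", "arguments": {"increments": [[0, 0, 0, 0, 0, 0, 1], [0, 0, 0, 0, 0, 0, 1], [0, 0, 0, 0, 0, 0, 1], [0, 0, 0, 0, 0, 0, 1], [0, 0, 0, 0, 0, 0, 1], [0, 0, 0, 0, 0, 0, 1], [0, 0, 0, 0, 0, 0, 1], [0, 0, 0, 0, 0, 0, 1]], "force": 100}}

```text
time: 3.85
tcp_pos: [0.4809, 0.3088, 0.0854]
orientation: [0.16, 0.987, 0.001, 0.001]
wrist_force: [-0.6, -0.6, 5.3]
opening: 0.0098
```

```bash
python3 - <<'E'
from h import *
s=robot.state();print(s['tcp_pos'],s['orientation'],s['wrist_force'],s['ft_torque'],s['opening'])
b=robot.camera("side")[:,:,::-1]
c1=cv2.resize(b[160:250,150:260],None,fx=5,fy=5,interpolation=cv2.INTER_CUBIC)
b=robot.camera("top")[:,:,::-1]
cv2.imwrite("pics/top4.png",b)
cv2.imwrite("pics/c4.png",c1)
E
```

```text
[0.48085377 0.30883698 0.08543822] [1.59758128e-01 9.87155874e-01 5.55852565e-04 5.59287651e-04] [-0.59858865 -0.58891826  5.27899294] [0.10625567 0.10549563 0.01599188] 0.009789152070359979
```

View pics/c4.png

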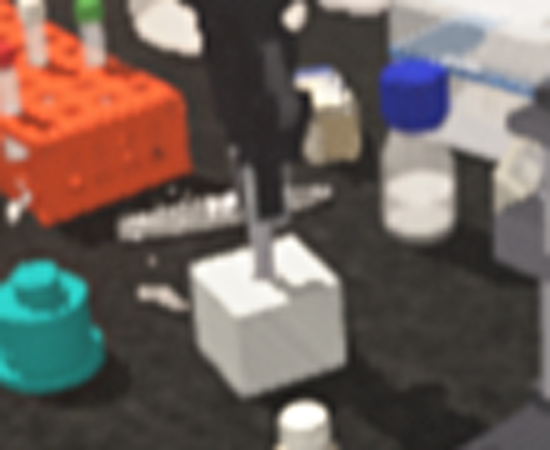

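View pics/top4.png

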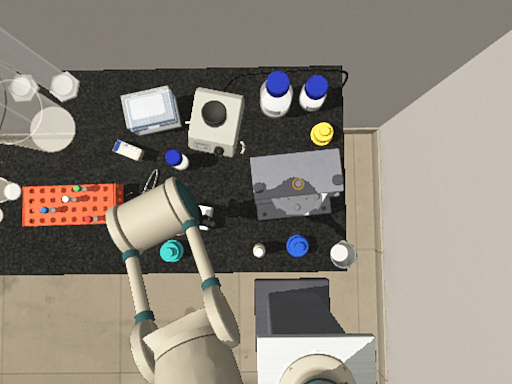

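Gripped. I'll lift it now.

Emit:
{"name": "play_rows", "arguments": {"increments": [[0, 0, -0.5, 0, 0, 0, 1], [0, 0, -0.98, 0, 0, 0, 1], [0, 0, -0.98, 0, 0, 0, 1], [0, 0, -0.98, 0, 0, 0, 1], [0, 0, -0.98, 0, 0, 0, 1], [0, 0, -0.98, 0, 0, 0, 1], [0, 0, -0.98, 0, 0, 0, 1], [0, 0, -0.98, 0, 0, 0, 1]]}}

```text
time: 4.75
tcp_pos: [0.4798, 0.308, 0.2325]
orientation: [0.16, 0.987, -0.001, -0.001]
wrist_force: [-0.1, -0.6, -0.9]
opening: 0.0095
```

Emit:
{"name": "play_rows", "arguments": {"increments": [[-0.4, -0.96, -0.98, 0, 0, 0, 1], [-0.4, -0.96, -0.5, 0, 0, 0, 1], [-0.4, -0.96, 0, 0, 0, 0, 1], [-0.4, -0.96, 0, 0, 0, 0, 1], [-0.4, -0.96, 0, 0, 0, 0, 1], [-0.4, -0.96, 0, 0, 0, 0, 1], [0, 0, 0, 0, 0, 0, 1], [0, 0, 0, 0, 0, 0, 1]]}}

```text
time: 5.55
tcp_pos: [0.4893, 0.1839, 0.2614]
orientation: [0.16, 0.987, 0.0, -0.0]
wrist_force: [-1.0, -0.2, -0.2]
opening: 0.0093
```

```bash
python3 - <<'E'
from h import *
s=robot.state();print(s['tcp_pos'],s['orientation'],s['wrist_force'],s['ft_torque'],s['opening'])
b=robot.camera("side")[:,:,::-1]
cv2.imwrite("pics/side5.png",b)
cv2.imwrite("pics/c5.png",cv2.resize(b[100:240,170:350],None,fx=4.2,fy=4.2,interpolation=cv2.INTER_CUBIC))
b=robot.camera("top")[:,:,::-1]
cv2.imwrite("pics/top5.png",b)
cv2.imwrite("pics/c5t.png",cv2.resize(b[140:270,175:355],None,fx=4.4,fy=4.4,interpolation=cv2.INTER_CUBIC))
E
```

```text
[0.48926205 0.1838702  0.26142838] [ 1.60269682e-01  9.87073145e-01  1.33715183e-04 -4.66691570e-04] [-1.0475998  -0.2470162  -0.19794187] [ 0.03709084 -0.04140598 -0.04576793] 0.009304165025896908
```

View pics/c5.png

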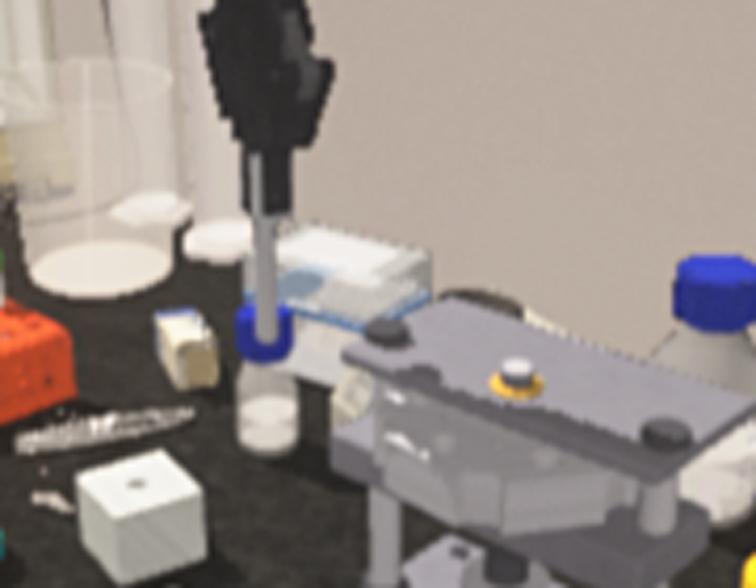

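View pics/c5t.png

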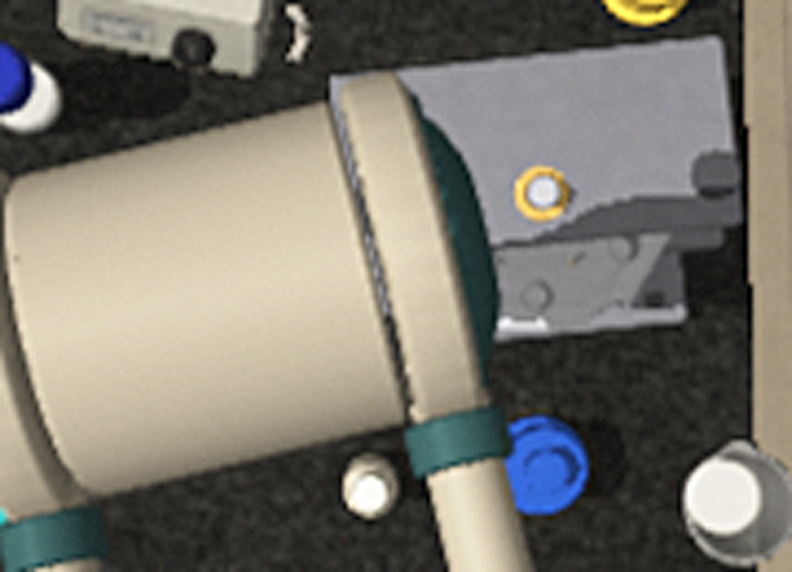

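```bash
python3 - <<'E'
from h import *
S=lambda x,y:(170+(x+.5)/4.2-.5,100+(y+.5)/4.2-.5)
I=lambda u,v:((u-170+.5)*4.2-.5,(v-100+.5)*4.2-.5)
P=robot.state()['tcp_pos']
for dz in(.04,.03,0,-.03,-.055,-.0704):print(dz,np.round(I(*proj("side",P+[0,0,dz])),1))
print("stand hole",plane("side",*S(138,484),.05))
# bar edges per row
b=cv2.imread("pics/side5.png");g=cv2.resize(b[100:240,170:350],None,fx=4.2,fy=4.2,interpolation=cv2.INTER_CUBIC).astype(int)
print([plane("side",*S(*c),.05) for c in ((76,487),(165,450),(206,490),(118,530))])
E
```

```text
0.04 [262.5 138.6]
0.03 [263.2 157.5]
0 [265.1 212.8]
-0.03 [267.  266.1]
-0.055 [268.5 309.2]
-0.0704 [269.4 335.2]
stand hole [0.47701953 0.30597174 0.05      ]
[array([0.44650422, 0.32986755, 0.05      ]), array([0.51568602, 0.32966212, 0.05      ]), array([0.50365661, 0.27047572, 0.05      ]), array([0.4364756, 0.2698754, 0.05     ])]
```

```bash
python3 - <<'E'
import cv2
b=cv2.imread("pics/side5.png")
cv2.imwrite("pics/c6.png",cv2.resize(b[130:190,210:270],None,fx=10,fy=10,interpolation=cv2.INTER_NEAREST))
E
```

```text
(no output)
```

View pics/c6.png

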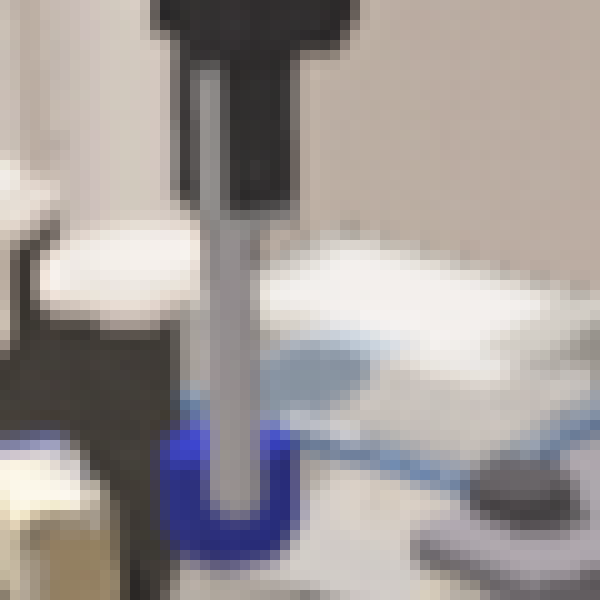

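```bash
python3 - <<'E'
from h import *
print("foot side",plane("side",233.0,180.3,.191), proj("side",[.4893,.1839,.191]))
for n,c0 in(("top0",[(297,207),(317,195.7)]),("side0",[(275.5,205.5),(300,209)])):
    g=cv2.cvtColor(cv2.imread(f"pics/{n}.png"),cv2.COLOR_BGR2GRAY).astype(float)
    for (x,y) in c0:
        x0,y0=int(round(x))-6,int(round(y))-5
        w=g[y0:y0+11,x0:x0+13];print(n,x0,y0);print(w.astype(int))
E
```

```text
foot side [0.48514735 0.18227739 0.191     ] (np.float64(233.94216269487768), np.float64(179.54599247775022))
top0 291 202
[[238 238 239 240 241 242 242 242 240 240 240 239 239]
 [239 239 241 244 240 235 230 237 242 240 239 238 239]
 [240 240 245 237 197 174 159 193 239 242 240 240 239]
 [241 244 242 205 148 138 136 136 213 242 241 240 239]
 [241 244 224 168 150 156 156 139 177 238 243 240 240]
 [238 244 216 157 150 156 157 150 164 236 242 240 239]
 [236 241 220 161 145 148 150 131 167 233 240 238 236]
 [240 242 239 206 156 147 128 134 209 240 240 239 238]
 [243 243 246 244 227 207 196 213 241 246 243 242 242]
 [242 243 243 245 243 242 243 242 244 242 242 242 242]
 [242 241 241 242 243 244 244 242 241 242 243 242 241]]
top0 311 191
[[173 174 175 177 175 177 172 173 176 173 174 172 171]
 [175 173 174 172 170 172 168 163 157 147 143 137 130]
 [140 139 139 137 132 124 112 102 153 204 221 224 219]
 [217 223 182 139 137 130 100 120 195 244 250 248 247]
 [246 253 205 149 153 156 141 174 206 243 245 241 241]
 [241 247 203 148 148 150 147 140 180 239 244 241 241]
 [239 244 221 153 141 148 14
[... 787 characters left out ...]
230 230 230 228 228 228]
 [144 140 135 137 155 180 207 221 228 226 218 218 225]]
side0 294 204
[[130 116 111 108 102  96  96 101 105 113 124 137 146]
 [175 144 133 131 117 108 106 102  98  98 102 110 119]
 [216 192 181 170 138 126 125 119 110 101  95  95  97]
 [229 224 211 191 155 139 138 135 128 117 106 104 100]
 [230 224 191 162 149 143 142 138 135 134 134 129 116]
 [228 219 178 144 142 142 142 140 145 171 185 177 145]
 [227 224 202 175 164 159 158 164 177 213 229 223 197]
 [229 230 227 217 208 202 201 206 211 229 234 233 228]
 [231 230 230 230 229 227 226 226 220 221 218 216 216]
 [219 216 215 213 208 204 203 200 192 187 179 177 174]
 [186 177 176 173 163 155 152 151 149 147 145 144 144]]
```

Emit:
{"name": "play_rows", "arguments": {"increments": [[-0.4, -0.95, 0, 0, 0, 0, 1], [-0.4, -0.95, 0, 0, 0, 0, 1], [-0.4, -0.95, 0, 0, 0, 0, 1], [-0.4, -0.95, 0, 0, 0, 0, 1], [-0.4, -0.95, 0, 0, 0, 0, 1], [-0.4, -0.95, 0.2, 0, 0, 0, 1], [0, 0, 0.35, 0, 0, 0, 1], [0, 0, 0, 0, 0, 0, 1]], "force": 110}}

```text
time: 6.45
tcp_pos: [0.4985, 0.0615, 0.2494]
orientation: [0.16, 0.987, 0.0, -0.001]
wrist_force: [0.1, 0.8, -1.3]
opening: 0.0096
```

```bash
python3 - <<'E'
from h import *
s=robot.state();print(s['tcp_pos'],s['orientation'],s['wrist_force'],s['ft_torque'],s['opening'])
b=robot.camera("side")[:,:,::-1]
cv2.imwrite("pics/side7.png",b)
cv2.imwrite("pics/c7.png",cv2.resize(b[160:220,245:320],None,fx=10,fy=10,interpolation=cv2.INTER_NEAREST))
P=s['tcp_pos']
print(proj("side",P-[0,0,.0704]),plane("side",274.9,205.4,.172),plane("top",296.45,206.7,.172))
E
```

```text
[0.49852603 0.06146299 0.24941363] [ 1.59755868e-01  9.87155656e-01  3.33140688e-04 -1.28932246e-03] [ 0.0883584   0.84991836 -1.25004034] [-0.02616325  0.01091177 -0.00322934] 0.009551610320451128
(np.float64(275.2238475821012), np.float64(201.4442045731792)) [0.49497245 0.05875045 0.172     ] [0.49782603 0.06240044 0.172     ]
```

View pics/c7.png

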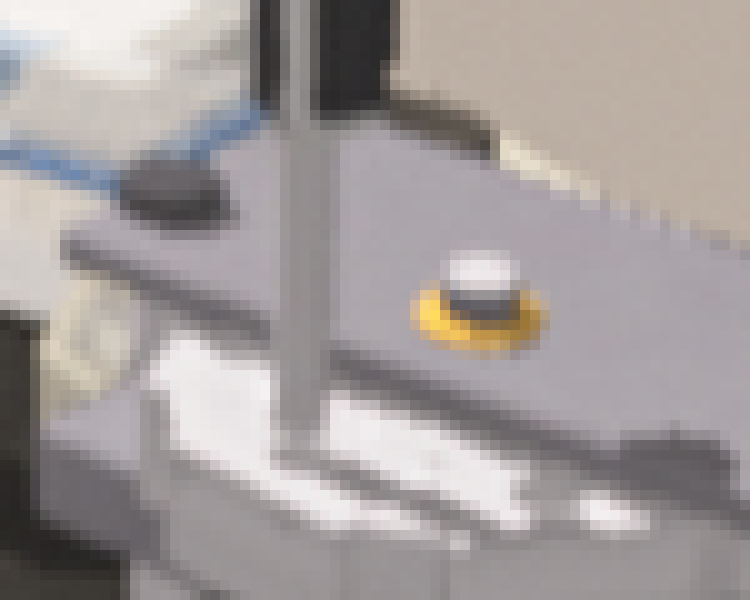

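The bar foot at side (274.5,202) sits directly above hole A at (274.9,205.4), so I'll lower gently.

Emit:
{"name": "play_rows", "arguments": {"increments": [[0, 0, 0.2, 0, 0, 0, 1], [0, 0, 0.2, 0, 0, 0, 1], [0, 0, 0.1, 0, 0, 0, 1], [0, 0, 0.1, 0, 0, 0, 1], [0, 0, 0, 0, 0, 0, 1]]}}

```text
time: 7.0
tcp_pos: [0.4991, 0.0609, 0.2382]
orientation: [0.16, 0.987, 0.0, -0.0]
wrist_force: [-0.3, 0.4, -0.8]
opening: 0.0093
```

Emit:
{"name": "play_rows", "arguments": {"increments": [[0, 0, 0.2, 0, 0, 0, 1], [0, 0, 0.2, 0, 0, 0, 1], [0, 0, 0.2, 0, 0, 0, 1], [0, 0, 0.2, 0, 0, 0, 1], [0, 0, 0, 0, 0, 0, 1], [0, 0, 0, 0, 0, 0, 1]]}}

```text
time: 7.6
tcp_pos: [0.4992, 0.0607, 0.2224]
orientation: [0.16, 0.987, 0.0, -0.0]
wrist_force: [0.2, 0.6, -0.4]
opening: 0.0092
```

The bar is in the hole, about 20 mm deep. Next I'll judge the foot-to-plunger gap from the initial picture.

```bash
python3 - <<'E'
import cv2
b=cv2.imread("pics/side0.png")
cv2.imwrite("pics/c8.png",cv2.resize(b[220:270,265:325],None,fx=12,fy=12,interpolation=cv2.INTER_NEAREST))
from h import *
for z in (.03,.05,.06,.07,.075,.08,.1,.11):print(z,proj("side",[.55,.06,z]))
E
```

```text
0.03 (np.float64(289.45307433323393), np.float64(249.74193430163774))
0.05 (np.float64(289.7920578736509), np.float64(242.77718943181003))
0.06 (np.float64(289.9643570454209), np.float64(239.23713621511297))
0.07 (np.float64(290.13856938176076), np.float64(235.65777518097232))
0.075 (np.float64(290.2264029721486), np.float64(233.8531490705137))
0.08 (np.float64(290.3147269254803), np.float64(232.03844797885293))
0.1 (np.float64(290.6730094245102), np.float64(224.67718732885774))
0.11 (np.float64(290.8552021452851), np.float64(220.93386157393846))
```

View pics/c8.png

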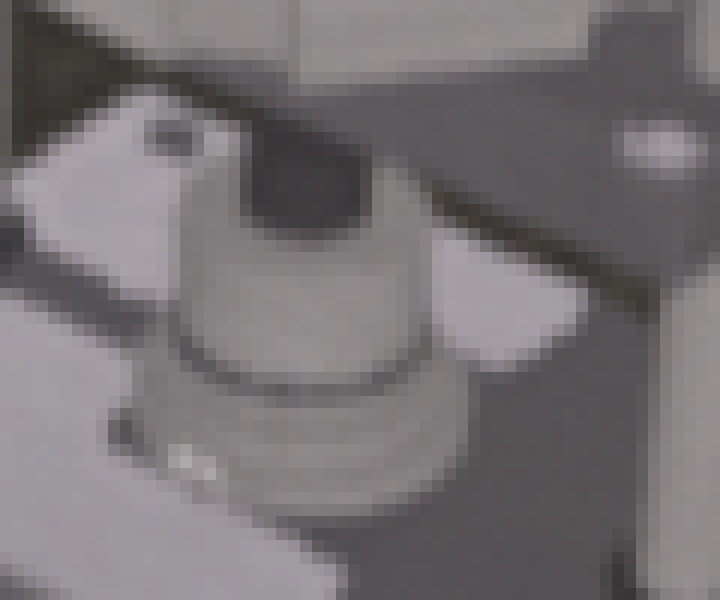

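```bash
python3 - <<'E'
import cv2,numpy as np
b=cv2.imread("pics/side0.png")
c=np.clip((b[220:250,275:305].astype(float)-45)*3,0,255).astype('uint8')
cv2.imwrite("pics/c9.png",cv2.resize(c,None,fx=18,fy=18,interpolation=cv2.INTER_NEAREST))
print(cv2.cvtColor(b,cv2.COLOR_BGR2GRAY)[224:244,280:304])
E
```

```text
[[118 114 118 123 126 125 126 131 129 127 138 143 142 142 142 143 144 144
  144 144 142 143 142 142]
 [ 86  90  95  99 101 100 105 111 116 125 140 142 142 143 141 142 142 141
  137 133 133 131 129 129]
 [ 60  70  78  83  90  93  93  94  99 118 134 134 133 132 129 126 125 124
  117 111 109 109 104 102]
 [ 61  57  61  70  79  85  89  90  94 107 115 113 110 109 104  99  96  97
   93  91  92  91  91  91]
 [ 94  70  60  56  60  68  77  83  89  93  96  95  94  93  92  90  90  91
   89  90  89  89  89  90]
 [121 107  96  74  62  59  58  67  76  82  86  89  91  91  92  91  91  92
   91  89  90  90  92  91]
 [110 126 139 125 108  77  58  57  60  64  73  81  86  91  91  92  92  92
   91  91  90  89  91  91]
 [ 88 117 155 158 139  98  63  56  56  57  59  64  71  80  85  88  92  92
   90  90  90  90  90  91]
 [ 94 122 151 153 133  95  63  56  57  58  57  58  60  64  70  80  90  93
   91  89  91  90  90  90]
 [130 140 138 133 121  85  59  57  59  59  59  58  59  57  58  71  96 103
   97  88  87  89  90  90]
 [147 138 128 127 117  80  58  59  61  62  62  63  62  59  58  73 111 122
  111  94  82  8
[... 220 characters left out ...]
24 124 125 116  84  62  60  60  61  61  63  61  59  60  81 121 129
  127 128 116  81  62  57]
 [125 124 126 126 121 103  83  70  65  63  63  61  63  66  78 101 125 129
  128 128 126 114  94  74]
 [121 123 125 126 125 122 112  98  87  83  79  78  84  93 105 120 126 127
  127 128 134 144 139 122]
 [122 123 127 126 126 127 125 122 115 112 106 106 113 119 122 124 125 126
  126 127 134 154 163 159]
 [121 122 127 128 128 128 127 127 127 125 125 125 126 126 126 125 126 128
  128 127 133 158 163 163]
 [123 122 128 131 134 133 131 131 131 131 130 131 133 133 133 130 131 134
  131 125 131 156 161 161]
 [122 121 127 132 134 137 138 138 139 138 136 137 138 140 140 139 138 136
  130 125 131 156 161 159]]
```

View pics/c9.png

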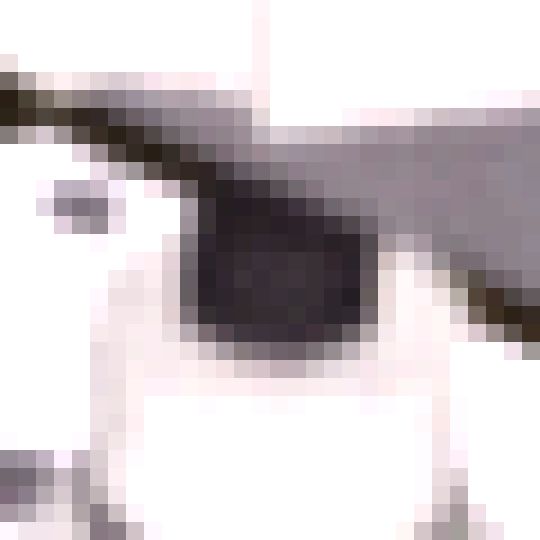

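```bash
cat >> h.py <<'E'
from scipy.spatial.transform import Rotation as Rn
def units(dw):
    return np.round(Rn.from_quat(robot.state()['orientation']).inv().apply(dw)/.02,3)
def arc(C,r,phis):
    P=[np.array([C[0]+r*np.cos(np.radians(p)),C[1]+r*np.sin(np.radians(p)),0]) for p in phis]
    for a,b,p in zip(P,P[1:],phis[1:]):print(p,units(b-a)[:2])
E
python3 -c "
from h import *
arc((.5505,.060),.0515,[179,174,169,164,159,154,149,144,139])"
```

```text
174 [0.058 0.217]
169 [0.039 0.221]
164 [0.019 0.224]
159 [-0.     0.225]
154 [-0.02   0.224]
149 [-0.039  0.221]
144 [-0.059  0.217]
139 [-0.077  0.211]
```

Emit:
{"name": "play_rows", "arguments": {"increments": [[0.06, 0.22, 0, 0, 0, 0, 1], [0.04, 0.22, 0, 0, 0, 0, 1], [0.02, 0.22, 0, 0, 0, 0, 1]]}}

```text
time: 7.9
tcp_pos: [0.5011, 0.0708, 0.2226]
orientation: [0.159, 0.987, -0.004, 0.001]
wrist_force: [-0.1, -8.7, -2.3]
opening: 0.0096
```

Emit:
{"name": "play_rows", "arguments": {"increments": [[0, 0.22, 0, 0, 0, 0, 1]]}}

```text
time: 8.0
tcp_pos: [0.5023, 0.0749, 0.2226]
orientation: [0.159, 0.987, -0.004, 0.0]
wrist_force: [-0.9, -8.9, -0.7]
opening: 0.0096
```

Emit:
{"name": "play_rows", "arguments": {"increments": [[-0.02, 0.22, 0, 0, 0, 0, 1], [-0.04, 0.22, 0, 0, 0, 0, 1]]}}

```text
time: 8.2
tcp_pos: [0.5056, 0.0829, 0.2225]
orientation: [0.159, 0.987, -0.004, -0.0]
wrist_force: [-1.8, -7.8, -1.3]
opening: 0.0097
```

Emit:
{"name": "play_rows", "arguments": {"increments": [[-0.06, 0.22, 0, 0, 0, 0, 1], [-0.08, 0.21, 0, 0, 0, 0, 1]]}}

```text
time: 8.4
tcp_pos: [0.5103, 0.0903, 0.2224]
orientation: [0.159, 0.987, -0.004, -0.001]
wrist_force: [-4.0, -6.7, 0.7]
opening: 0.0094
```

```bash
python3 - <<'E'
from h import *
s=robot.state();print(s['tcp_pos'],s['orientation'],s['wrist_force'],s['ft_torque'],s['opening'])
P=s['tcp_pos'];print(np.degrees(np.arctan2(P[1]-.06,P[0]-.5505)),np.hypot(P[1]-.06,P[0]-.5505))
b=robot.camera("side")[:,:,::-1]
cv2.imwrite("pics/side10.png",b)
cv2.imwrite("pics/c10.png",cv2.resize(b[150:270,235:345],None,fx=5,fy=5,interpolation=cv2.INTER_CUBIC))
E
```

```text
[0.51027072 0.0902924  0.2223926 ] [ 0.15939716  0.9872058  -0.00397902 -0.00119523] [-3.96451376 -6.70152407  0.6725984 ] [-1.763615    0.70979912 -0.01726992] 0.009365133948803414
143.02047711897768 0.050358960018143904
```

View pics/c10.png

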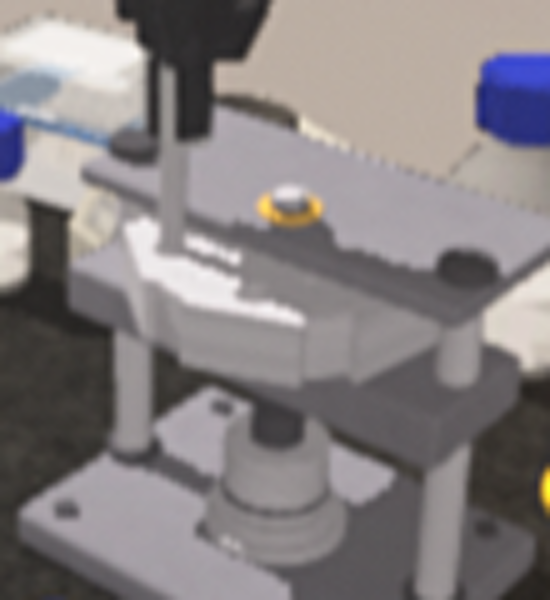

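Emit:
{"name": "play_rows", "arguments": {"increments": [[0.03, -0.12, 0, 0, 0, 0, 1], [0, 0, 0, 0, 0, 0, 1], [0, 0, -0.5, 0, 0, 0, 1], [0, 0, -0.8, 0, 0, 0, 1], [0, 0, 0, 0, 0, 0, 1]]}}

```text
time: 8.95
tcp_pos: [0.5124, 0.0923, 0.2513]
orientation: [0.16, 0.987, 0.002, 0.003]
wrist_force: [-0.1, 0.7, 0.3]
opening: 0.0095
```

```bash
python3 - <<'E'
from h import *
s=robot.state();print(s['tcp_pos'],s['orientation'],s['wrist_force'],s['ft_torque'],s['opening'])
b=robot.camera("side")[:,:,::-1]
cv2.imwrite("pics/side11.png",b)
cv2.imwrite("pics/c11.png",cv2.resize(b[160:230,245:320],None,fx=10,fy=8.5,interpolation=cv2.INTER_NEAREST))
P=s['tcp_pos']
print(proj("side",P-[0,0,.0704]),proj("side",[P[0],P[1],.172]))
E
```

```text
[0.51237822 0.09230753 0.25130777] [0.15977145 0.98714859 0.00162385 0.00284861] [-0.05285802  0.68262318  0.25684546] [-0.02462185 -0.01394649 -0.01417406] 0.009476200919272582
(np.float64(269.475870536037), np.float64(193.64470440099464)) (np.float64(269.4186093125114), np.float64(197.2742444158283))
```

View pics/c11.png

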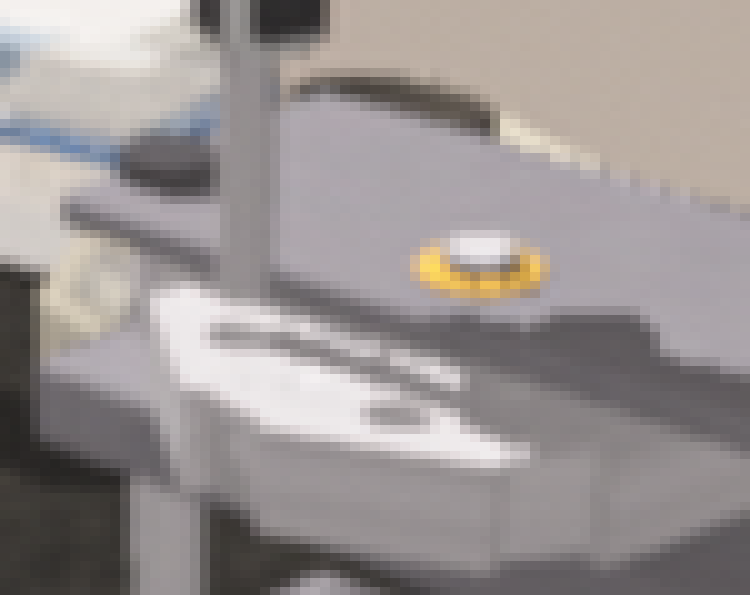

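```bash
python3 - <<'E'
from h import *
g=cv2.cvtColor(cv2.imread("pics/side11.png"),cv2.COLOR_BGR2GRAY)
print(g[203:214,277:293])
b=np.array([.0042,.0019,0])
A=plane("side",268,198.3,.172)+b;B=plane("side",284,208.1,.172)+b
print(A,B,np.linalg.norm(A-B))
for n,h in(("A",A),("B",B)):
    d=h-[.5505,.06,.172];print(n,np.degrees(np.arctan2(d[1],d[0])),np.hypot(d[0],d[1]))
E
```

```text
[[208 190 177 146 133 127 132 149 166 193 211 222 199 184 143 129]
 [237 233 224 198 178 149 138 138 134 147 168 201 211 214 159 132]
 [234 234 234 233 225 196 186 177 144 133 133 146 167 189 151 130]
 [231 231 233 235 234 221 215 204 174 163 146 135 133 141 134 131]
 [231 231 232 231 217 193 185 181 179 184 180 177 150 138 132 130]
 [232 232 233 228 194 156 149 150 155 166 191 213 200 182 142 129]
 [234 234 235 232 209 173 159 154 153 157 180 217 232 220 162 137]
 [231 233 235 236 232 215 206 200 199 199 208 227 235 232 200 180]
 [199 208 216 225 230 230 233 234 234 234 234 235 235 235 234 227]
 [153 159 171 185 195 201 211 218 225 231 233 235 235 235 236 236]
 [143 145 145 150 152 154 160 172 185 195 201 209 217 224 229 232]]
[0.51098041 0.09296679 0.172     ] [0.50458728 0.03975709 0.172     ] 0.05359239928994027
A 140.1655157892454 0.05146462172214523
B -156.20732268309933 0.0501772208883958
```

Emit:
{"name": "play_rows", "arguments": {"increments": [[-0.14, -0.87, 0, 0, 0, 0, 1], [-0.14, -0.87, 0, 0, 0, 0, 1], [-0.14, -0.87, 0.1, 0, 0, 0, 1], [0, 0, 0.1, 0, 0, 0, 1], [0, 0, 0, 0, 0, 0, 1]]}}

```text
time: 9.5
tcp_pos: [0.5018, 0.0397, 0.244]
orientation: [0.16, 0.987, 0.001, -0.0]
wrist_force: [-0.6, 0.3, -1.2]
opening: 0.0094
```

```bash
python3 - <<'E'
from h import *
s=robot.state();print(s['tcp_pos'],s['wrist_force'])
b=robot.camera("side")[:,:,::-1]
cv2.imwrite("pics/side12.png",b)
cv2.imwrite("pics/c12.png",cv2.resize(b[180:220,260:310],None,fx=14,fy=14,interpolation=cv2.INTER_NEAREST))
P=s['tcp_pos']
print(proj("side",P-[0,0,.0704]),proj("side",[P[0],P[1],.172]))
E
```

```text
[0.50175187 0.03968363 0.24400098] [-0.62693101  0.31754263 -1.19976065]
(np.float64(283.8266831089161), np.float64(206.8842371486126)) (np.float64(283.801538955134), np.float64(207.5586951523557))
```

View pics/c12.png

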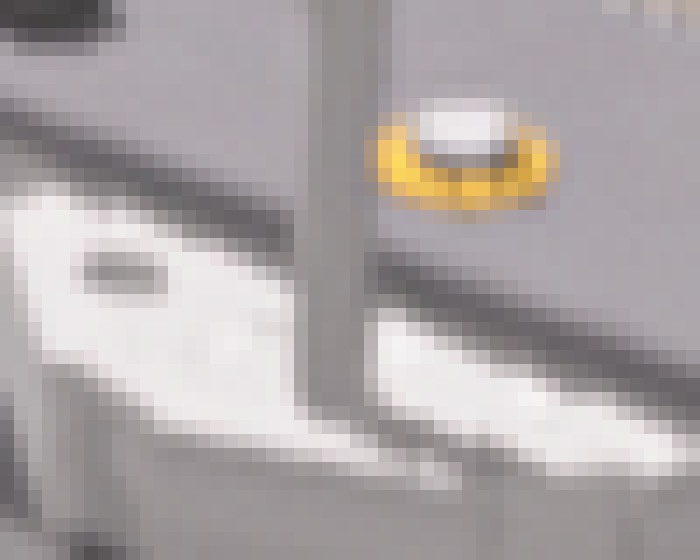

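Emit:
{"name": "play_rows", "arguments": {"increments": [[-0.08, -0.04, 0, 0, 0, 0, 1], [0, 0, 0.1, 0, 0, 0, 1], [0, 0, 0.1, 0, 0, 0, 1], [0, 0, 0.1, 0, 0, 0, 1], [0, 0, 0, 0, 0, 0, 1]]}}

```text
time: 10.05
tcp_pos: [0.5033, 0.0381, 0.2382]
orientation: [0.16, 0.987, 0.0, 0.0]
wrist_force: [0.7, -0.4, -1.1]
opening: 0.0096
```

In the hole with no resistance, so I'll continue down.

Emit:
{"name": "play_rows", "arguments": {"increments": [[0, 0, 0.2, 0, 0, 0, 1], [0, 0, 0.2, 0, 0, 0, 1], [0, 0, 0.2, 0, 0, 0, 1], [0, 0, 0.2, 0, 0, 0, 1], [0, 0, 0, 0, 0, 0, 1]]}}

```text
time: 10.55
tcp_pos: [0.5033, 0.0378, 0.2219]
orientation: [0.16, 0.987, 0.0, -0.0]
wrist_force: [0.9, -0.5, -1.9]
opening: 0.0097
```

```bash
python3 - <<'E'
from h import *
s=robot.state();P=s['tcp_pos'];print(P,s['wrist_force'])
C=(.551,.0602);print(np.degrees(np.arctan2(P[1]-C[1],P[0]-C[0])),np.hypot(P[1]-C[1],P[0]-C[0]))
arc(C,.052,[205,200,195,190,185,180,175,170,165,160,155,150,145,140])
E
```

```text
[0.50328424 0.037849   0.22185119] [ 0.93068288 -0.48720153 -1.88736552]
-154.90068200119188 0.0526911805862715
200 [0.148 0.171]
195 [0.133 0.184]
190 [0.116 0.195]
185 [0.099 0.204]
180 [0.081 0.212]
175 [0.062 0.218]
170 [0.043 0.223]
165 [0.023 0.226]
160 [0.004 0.227]
155 [-0.016  0.226]
150 [-0.036  0.224]
145 [-0.055  0.22 ]
140 [-0.074  0.214]
```

Emit:
{"name": "play_rows", "arguments": {"increments": [[0.15, 0.17, 0, 0, 0, 0, 1], [0.13, 0.18, 0, 0, 0, 0, 1], [0.12, 0.19, 0, 0, 0, 0, 1]]}}

```text
time: 10.85
tcp_pos: [0.5006, 0.0478, 0.2225]
orientation: [0.16, 0.987, -0.003, 0.002]
wrist_force: [3.8, -6.8, -3.4]
opening: 0.0092
```

```bash
cat > r.py <<'E'
from h import *
s=robot.state();P=s['tcp_pos'];C=(.551,.0602)
d=P[:2]-C;p=np.arctan2(d[1],d[0]);t=np.array([np.sin(p),-np.cos(p)]);n=np.array([np.cos(p),np.sin(p)])
T=s['ft_torque'];F=np.array([-T[1],T[0]])/.229;W=s['wrist_force'][:2]
print("phi %.1f r %.4f z %.4f  Ft(torque) %.2f Fn %.2f | wrist Ft %.2f Fn %.2f"%(np.degrees(p)%360,np.hypot(*d),P[2],-F@t,F@n,-W@t,W@n),T)
E
python3 r.py
```

```text
phi 193.8 r 0.0519 z 0.2225  Ft(torque) 7.75 Fn -2.07 | wrist Ft 7.47 Fn -2.09 [-1.61117041 -0.88403599  0.00839544]
```

Emit:
{"name": "play_rows", "arguments": {"increments": [[0.1, 0.2, 0, 0, 0, 0, 1]]}}

```text
time: 10.95
tcp_pos: [0.4999, 0.0521, 0.2227]
orientation: [0.159, 0.987, -0.003, 0.002]
wrist_force: [3.3, -6.6, -2.4]
opening: 0.0093
```

```bash
python3 r.py
```

```text
phi 189.0 r 0.0518 z 0.2227  Ft(torque) 7.94 Fn -2.15 | wrist Ft 7.01 Fn -2.21 [-1.71826151 -0.7705453  -0.06987115]
```

Emit:
{"name": "play_rows", "arguments": {"increments": [[0.08, 0.21, 0, 0, 0, 0, 1]]}}

```text
time: 11.05
tcp_pos: [0.4995, 0.0565, 0.2228]
orientation: [0.159, 0.987, -0.003, 0.002]
wrist_force: [3.0, -8.2, -3.5]
opening: 0.0092
```

```bash
python3 r.py
```

```text
phi 184.2 r 0.0516 z 0.2228  Ft(torque) 8.14 Fn -2.08 | wrist Ft 8.36 Fn -2.44 [-1.82463406 -0.60993003 -0.06153409]
```

Emit:
{"name": "play_rows", "arguments": {"increments": [[0.06, 0.22, 0, 0, 0, 0, 1]]}}

```text
time: 11.15
tcp_pos: [0.4995, 0.0609, 0.2228]
orientation: [0.159, 0.987, -0.004, 0.002]
wrist_force: [1.6, -8.6, -1.5]
opening: 0.0093
```

```bash
python3 r.py
```

```text
phi 179.2 r 0.0515 z 0.2228  Ft(torque) 7.91 Fn -2.40 | wrist Ft 8.54 Fn -1.68 [-1.81804661 -0.52577819 -0.02871172]
```

Emit:
{"name": "play_rows", "arguments": {"increments": [[0.04, 0.22, 0, 0, 0, 0, 1]]}}

```text
time: 11.25
tcp_pos: [0.4998, 0.0653, 0.2228]
orientation: [0.159, 0.987, -0.004, 0.001]
wrist_force: [2.0, -8.8, -0.4]
opening: 0.0094
```

```bash
python3 r.py
```

```text
phi 174.4 r 0.0514 z 0.2228  Ft(torque) 7.61 Fn -2.05 | wrist Ft 8.61 Fn -2.85 [-1.78079629 -0.29560075  0.0327647 ]
```

Emit:
{"name": "play_rows", "arguments": {"increments": [[0.02, 0.22, 0, 0, 0, 0, 1]]}}

```text
time: 11.35
tcp_pos: [0.5005, 0.0695, 0.2228]
orientation: [0.159, 0.987, -0.004, 0.001]
wrist_force: [1.4, -8.4, -0.8]
opening: 0.0091
```

```bash
python3 r.py
```

```text
phi 169.6 r 0.0514 z 0.2228  Ft(torque) 7.96 Fn -2.29 | wrist Ft 8.01 Fn -2.88 [-1.8870425  -0.18748807 -0.00776839]
```

Emit:
{"name": "play_rows", "arguments": {"increments": [[0, 0.16, 0, 0, 0, 0, 1]]}}

```text
time: 11.45
tcp_pos: [0.5013, 0.0726, 0.2228]
orientation: [0.159, 0.987, -0.004, 0.001]
wrist_force: [0.2, -7.7, -0.3]
opening: 0.009
```

```bash
python3 r.py
```

```text
phi 166.0 r 0.0512 z 0.2228  Ft(torque) 7.94 Fn -2.42 | wrist Ft 7.40 Fn -2.07 [-1.89849537 -0.09595968 -0.00471832]
```

Emit:
{"name": "play_rows", "arguments": {"increments": [[-0.01, 0.16, 0, 0, 0, 0, 1]]}}

```text
time: 11.55
tcp_pos: [0.5021, 0.0755, 0.2228]
orientation: [0.159, 0.987, -0.004, 0.0]
wrist_force: [0.0, -7.5, 0.0]
opening: 0.0096
```

```bash
python3 r.py
```

```text
phi 162.7 r 0.0512 z 0.2228  Ft(torque) 7.89 Fn -2.53 | wrist Ft 7.16 Fn -2.24 [-1.89829949 -0.01476678 -0.0329645 ]
```

Emit:
{"name": "play_rows", "arguments": {"increments": [[-0.02, 0.17, 0, 0, 0, 0, 1]]}}

```text
time: 11.65
tcp_pos: [0.5033, 0.0785, 0.2227]
orientation: [0.159, 0.987, -0.004, 0.0]
wrist_force: [-0.1, -9.0, 0.8]
opening: 0.0096
```

```bash
python3 r.py
```

```text
phi 159.1 r 0.0511 z 0.2227  Ft(torque) 7.90 Fn -2.70 | wrist Ft 8.49 Fn -3.14 [-1.91008256e+00  6.99851975e-02  8.64895244e-04]
```

Emit:
{"name": "play_rows", "arguments": {"increments": [[-0.03, 0.17, 0, 0, 0, 0, 1]]}}

```text
time: 11.75
tcp_pos: [0.5046, 0.0815, 0.2227]
orientation: [0.159, 0.987, -0.004, -0.0]
wrist_force: [-1.5, -8.0, 1.0]
opening: 0.0092
```

```bash
python3 r.py
```

```text
phi 155.3 r 0.0510 z 0.2227  Ft(torque) 7.93 Fn -2.78 | wrist Ft 7.84 Fn -2.00 [-1.91660026  0.18142218  0.00192916]
```

Emit:
{"name": "play_rows", "arguments": {"increments": [[-0.06, 0.17, 0, 0, 0, 0, 1]]}}

```text
time: 11.85
tcp_pos: [0.5063, 0.0845, 0.2226]
orientation: [0.159, 0.987, -0.004, -0.001]
wrist_force: [-1.9, -7.9, 0.1]
opening: 0.0093
```

```bash
python3 r.py
```

```text
phi 151.5 r 0.0508 z 0.2226  Ft(torque) 7.57 Fn -2.16 | wrist Ft 7.84 Fn -2.12 [-1.75816389  0.39260253  0.02735085]
```

Emit:
{"name": "play_rows", "arguments": {"increments": [[-0.06, 0.16, 0, 0, 0, 0, 1]]}}

```text
time: 11.95
tcp_pos: [0.5081, 0.0872, 0.2225]
orientation: [0.159, 0.987, -0.004, -0.001]
wrist_force: [-1.7, -7.3, 0.8]
opening: 0.0093
```

```bash
python3 r.py
```

```text
phi 147.8 r 0.0507 z 0.2225  Ft(torque) 7.67 Fn -1.85 | wrist Ft 7.03 Fn -2.48 [-1.71245183  0.57904266 -0.02164464]
```

Emit:
{"name": "play_rows", "arguments": {"increments": [[-0.07, 0.16, 0, 0, 0, 0, 1]]}}

```text
time: 12.05
tcp_pos: [0.51, 0.0899, 0.2224]
orientation: [0.159, 0.987, -0.004, -0.002]
wrist_force: [-2.7, -7.0, 1.2]
opening: 0.0096
```

```bash
python3 r.py
```

```text
phi 144.1 r 0.0506 z 0.2224  Ft(torque) 7.78 Fn -2.10 | wrist Ft 7.20 Fn -1.91 [-1.72487596  0.6555675   0.0505535 ]
```

Emit:
{"name": "play_rows", "arguments": {"increments": [[-0.08, 0.16, 0, 0, 0, 0, 1]]}}

```text
time: 12.15
tcp_pos: [0.5121, 0.0925, 0.2223]
orientation: [0.159, 0.987, -0.004, -0.002]
wrist_force: [-2.7, -7.3, 2.2]
opening: 0.0095
```

```bash
python3 r.py
```

```text
phi 140.3 r 0.0505 z 0.2223  Ft(torque) 7.71 Fn -1.88 | wrist Ft 7.34 Fn -2.54 [-1.63289605  0.79659248 -0.02853388]
```

No contact after about 97° of turning. Backing off and moving to the next hole.

Emit:
{"name": "play_rows", "arguments": {"increments": [[0, -0.12, 0, 0, 0, 0, 1], [0, 0, 0, 0, 0, 0, 1], [0, 0, -0.5, 0, 0, 0, 1], [0, 0, -0.8, 0, 0, 0, 1], [0, 0, 0, 0, 0, 0, 1]]}}

```text
time: 12.65
tcp_pos: [0.516, 0.0944, 0.2512]
orientation: [0.16, 0.987, 0.002, 0.003]
wrist_force: [0.1, 0.2, -1.0]
opening: 0.0096
```

```bash
python3 - <<'E'
from h import *
s=robot.state();print(s['tcp_pos'],s['orientation'],s['wrist_force'])
b=robot.camera("side")[:,:,::-1]
cv2.imwrite("pics/side13.png",b)
print(cv2.cvtColor(b,cv2.COLOR_BGR2GRAY)[200:214,276:296])
cv2.imwrite("pics/c13.png",cv2.resize(b[160:230,245:320],None,fx=10,fy=8.5,interpolation=cv2.INTER_NEAREST))
E
```

```text
[0.51601763 0.09443294 0.25123454] [0.15976212 0.98714915 0.00176537 0.00308304] [ 0.08860354  0.16149835 -0.96337301]
[[137 131 130 132 133 134 134 134 131 124 115 111 107 100  98  99  99 100
   99 100]
 [181 149 135 135 138 133 131 132 133 133 130 129 123 114 105 100 101  99
   99  98]
 [226 195 174 166 177 155 139 131 131 131 133 133 132 128 121 116 114 107
  100  99]
 [234 228 218 211 223 208 183 150 137 130 129 131 132 133 132 131 131 125
  116 108]
 [232 232 232 232 236 238 227 197 179 150 136 129 130 130 133 134 136 135
  132 124]
 [232 232 233 233 233 236 235 228 220 196 180 150 141 139 132 133 134 135
  134 133]
 [231 231 232 232 229 225 218 214 216 221 219 198 192 183 150 132 131 134
  133 133]
 [231 232 232 229 203 185 176 174 181 198 218 231 235 229 192 141 129 132
  131 131]
 [233 233 233 227 187 153 147 147 149 160 190 226 236 237 222 163 136 130
  129 130]
 [235 235 235 233 213 181 165 163 162 163 177 204 231 234 230 200 181 149
  137 130]
 [223 231 234 236 233 222 209 207 208 208 208 210 230 233 233 231 226 199
  180 149]
 [184 197 209 216 221 227 229 233 234 235 234 232 234 234 234 235 235 233
  226 201]
 [150 154 161 169 178 193 201 214 221 230 232 234 234 234 235 235 235 236
  236 233]
 [145 144 144 145 147 152 157 167 177 192 199 209 218 224 231 235 234 229
  220 219]]
```

View pics/c13.png

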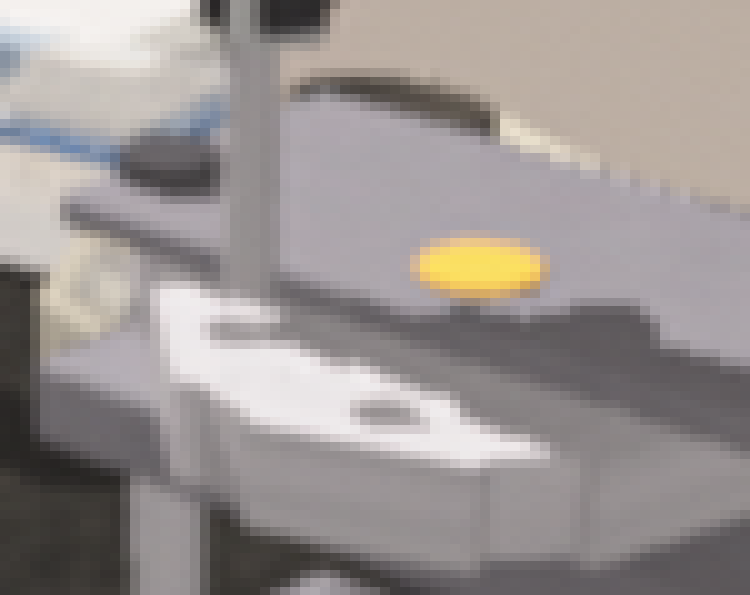

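Emit:
{"name": "play_rows", "arguments": {"increments": [[-0.1, -0.92, 0, 0, 0, 0, 1], [-0.1, -0.92, 0, 0, 0, 0, 1], [-0.1, -0.9, 0.1, 0, 0, 0, 1], [0, 0, 0.1, 0, 0, 0, 1], [0, 0, 0, 0, 0, 0, 1]]}}

```text
time: 13.2
tcp_pos: [0.5023, 0.04, 0.244]
orientation: [0.16, 0.987, 0.001, -0.0]
wrist_force: [-0.3, 0.7, -1.9]
opening: 0.0093
```

```bash
python3 - <<'E'
from h import *
s=robot.state();print(s['tcp_pos'],s['wrist_force'])
b=robot.camera("side")[:,:,::-1]
cv2.imwrite("pics/side14.png",b)
cv2.imwrite("pics/c14.png",cv2.resize(b[180:220,260:310],None,fx=14,fy=14,interpolation=cv2.INTER_NEAREST))
print(units(np.array([.5024,.04,0])-s['tcp_pos'])[:2])
E
```

```text
[0.50226291 0.04000836 0.24404174] [-0.25800606  0.74253456 -1.87808262]
[-0.011 -0.016]
```

View pics/c14.png

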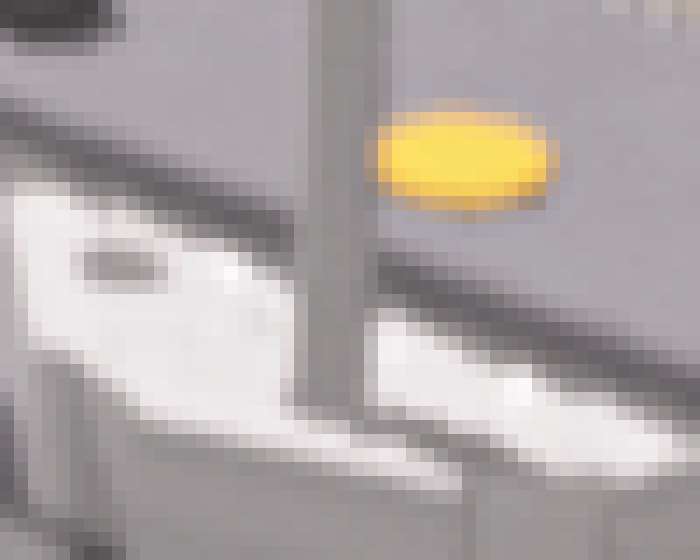

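The bar foot is at crop x≈333 (u≈283.2), matching the hole at u≈283.1, so I'll lower.

Emit:
{"name": "play_rows", "arguments": {"increments": [[0, 0, 0.1, 0, 0, 0, 1], [0, 0, 0.1, 0, 0, 0, 1], [0, 0, 0.1, 0, 0, 0, 1], [0, 0, 0, 0, 0, 0, 1]]}}

```text
time: 13.65
tcp_pos: [0.5024, 0.0398, 0.2381]
orientation: [0.159, 0.987, 0.0, -0.0]
wrist_force: [1.0, 0.1, -1.3]
opening: 0.0092
```

Emit:
{"name": "play_rows", "arguments": {"increments": [[0, 0, 0.2, 0, 0, 0, 1], [0, 0, 0.2, 0, 0, 0, 1], [0, 0, 0.2, 0, 0, 0, 1], [0, 0, 0.2, 0, 0, 0, 1], [0, 0, 0, 0, 0, 0, 1]]}}

```text
time: 14.15
tcp_pos: [0.5024, 0.0396, 0.2219]
orientation: [0.16, 0.987, 0.0, -0.0]
wrist_force: [1.5, 0.8, -2.0]
opening: 0.0093
```

Emit:
{"name": "play_rows", "arguments": {"increments": [[0.14, 0.17, 0, 0, 0, 0, 1], [0.12, 0.19, 0, 0, 0, 0, 1]]}}

```text
time: 14.35
tcp_pos: [0.501, 0.0452, 0.2225]
orientation: [0.159, 0.987, -0.003, 0.002]
wrist_force: [4.0, -6.9, -4.0]
opening: 0.0095
```

```bash
python3 r.py;python3 - <<'E'
from h import *
b=robot.camera("side")[:,:,::-1]
c=np.clip((b[205:255,265:315].astype(float)-45)*2.2,0,255).astype('uint8')
cv2.imwrite("pics/c15.png",cv2.resize(c,None,fx=11,fy=11,interpolation=cv2.INTER_NEAREST))
E
```

```text
phi 196.7 r 0.0522 z 0.2225  Ft(torque) 7.74 Fn -1.97 | wrist Ft 7.72 Fn -1.82 [-1.56904032 -0.94110503  0.02945829]
```

View pics/c15.png

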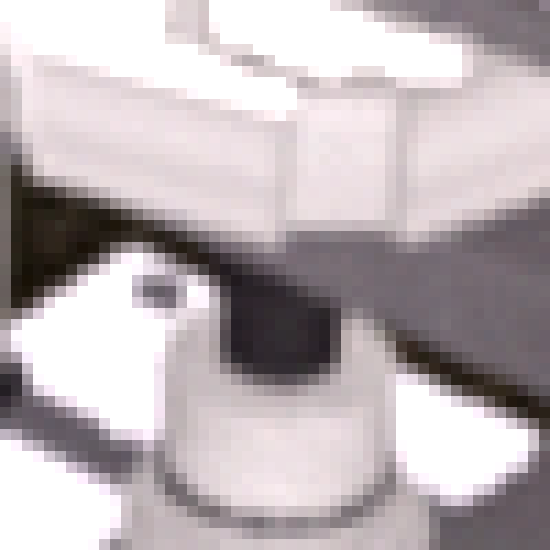

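Emit:
{"name": "play_rows", "arguments": {"increments": [[0.09, 0.16, 0, 0, 0, 0, 1]]}}

```text
time: 14.5
tcp_pos: [0.5004, 0.0485, 0.2225]
orientation: [0.159, 0.987, -0.003, 0.002]
wrist_force: [3.6, -6.6, -3.6]
opening: 0.0093
```

```bash
python3 r.py
```

```text
phi 193.0 r 0.0520 z 0.2225  Ft(torque) 7.72 Fn -2.07 | wrist Ft 7.21 Fn -1.99 [-1.61629096 -0.85939818 -0.00573667]
```

Emit:
{"name": "play_rows", "arguments": {"increments": [[0.08, 0.16, 0, 0, 0, 0, 1]]}}

```text
time: 14.6
tcp_pos: [0.4999, 0.052, 0.2226]
orientation: [0.159, 0.987, -0.003, 0.002]
wrist_force: [3.0, -7.9, -3.6]
opening: 0.0095
```

```bash
python3 r.py
```

```text
phi 189.1 r 0.0518 z 0.2226  Ft(torque) 7.86 Fn -2.28 | wrist Ft 8.23 Fn -1.67 [-1.69364271 -0.80146221 -0.02759303]
```

Emit:
{"name": "play_rows", "arguments": {"increments": [[0.06, 0.17, 0, 0, 0, 0, 1]]}}

```text
time: 14.7
tcp_pos: [0.4996, 0.0554, 0.2227]
orientation: [0.159, 0.987, -0.004, 0.002]
wrist_force: [3.2, -7.6, -2.5]
opening: 0.0096
```

```bash
python3 r.py
```

```text
phi 185.3 r 0.0516 z 0.2227  Ft(torque) 7.71 Fn -2.21 | wrist Ft 7.87 Fn -2.52 [-1.71217736 -0.66671719 -0.04782085]
```

Emit:
{"name": "play_rows", "arguments": {"increments": [[0.05, 0.17, 0, 0, 0, 0, 1]]}}

```text
time: 14.8
tcp_pos: [0.4995, 0.0589, 0.2228]
orientation: [0.159, 0.987, -0.004, 0.002]
wrist_force: [3.0, -8.4, -2.5]
opening: 0.0091
```

```bash
python3 r.py
```

```text
phi 181.5 r 0.0516 z 0.2228  Ft(torque) 7.86 Fn -2.44 | wrist Ft 8.49 Fn -2.78 [-1.78467277 -0.60507729 -0.00324099]
```

Emit:
{"name": "play_rows", "arguments": {"increments": [[0.03, 0.17, 0, 0, 0, 0, 1]]}}

```text
time: 14.9
tcp_pos: [0.4997, 0.0623, 0.2228]
orientation: [0.159, 0.987, -0.004, 0.001]
wrist_force: [2.0, -8.4, -1.4]
opening: 0.009
```

```bash
python3 r.py
```

```text
phi 177.7 r 0.0514 z 0.2228  Ft(torque) 7.68 Fn -1.95 | wrist Ft 8.32 Fn -2.30 [-1.77520953 -0.37510464 -0.00252088]
```

Emit:
{"name": "play_rows", "arguments": {"increments": [[0.02, 0.17, 0, 0, 0, 0, 1]]}}

```text
time: 15.0
tcp_pos: [0.5, 0.0654, 0.2228]
orientation: [0.159, 0.987, -0.004, 0.001]
wrist_force: [1.6, -9.0, -1.5]
opening: 0.0091
```

```bash
python3 r.py
```

```text
phi 174.2 r 0.0512 z 0.2228  Ft(torque) 9.10 Fn -1.64 | wrist Ft 8.84 Fn -2.52 [-2.11148458 -0.16304407 -0.0109077 ]
```

It's stiffening: +1.3 N. Smaller steps from here.

Emit:
{"name": "play_rows", "arguments": {"increments": [[0.01, 0.1, 0, 0, 0, 0, 1]]}}

```text
time: 15.1
tcp_pos: [0.5003, 0.0668, 0.2228]
orientation: [0.159, 0.987, -0.005, 0.001]
wrist_force: [0.8, -10.2, -0.8]
opening: 0.0094
```

```bash
python3 r.py
```

```text
phi 172.6 r 0.0512 z 0.2228  Ft(torque) 10.25 Fn -2.04 | wrist Ft 9.97 Fn -2.14 [-2.38805178e+00 -1.58773516e-01  1.97492491e-03]
```

Emit:
{"name": "play_rows", "arguments": {"increments": [[0, 0.1, 0, 0, 0, 0, 1]]}}

```text
time: 15.2
tcp_pos: [0.5006, 0.0681, 0.2228]
orientation: [0.159, 0.987, -0.005, 0.001]
wrist_force: [0.5, -10.6, 0.3]
opening: 0.0095
```

```bash
python3 r.py
```

```text
phi 171.1 r 0.0510 z 0.2228  Ft(torque) 11.04 Fn -1.79 | wrist Ft 10.45 Fn -2.13 [-2.56027893 -0.01577245  0.01899952]
```

Emit:
{"name": "play_rows", "arguments": {"increments": [[0, 0, 0, 0, 0, 0, 1], [0, 0, 0, 0, 0, 0, 1]]}}

```text
time: 15.4
tcp_pos: [0.5006, 0.0683, 0.2228]
orientation: [0.159, 0.987, -0.005, 0.001]
wrist_force: [0.2, -9.6, -0.2]
opening: 0.0092
```

```bash
python3 r.py
```

```text
phi 170.9 r 0.0511 z 0.2228  Ft(torque) 10.03 Fn -2.16 | wrist Ft 9.44 Fn -1.72 [-2.34629034 -0.12400908 -0.03641557]
```

Emit:
{"name": "play_rows", "arguments": {"increments": [[0, 0.08, 0, 0, 0, 0, 1]]}}

```text
time: 15.5
tcp_pos: [0.5008, 0.0691, 0.2228]
orientation: [0.159, 0.987, -0.006, 0.0]
wrist_force: [-0.7, -11.8, 0.5]
opening: 0.0095
```

```bash
python3 r.py
```

```text
phi 169.9 r 0.0510 z 0.2228  Ft(torque) 11.83 Fn -1.96 | wrist Ft 11.79 Fn -1.36 [-2.74633055  0.03151074  0.01260665]
```

+4.0 N corresponds to about 30 N of clamping, so I'll stop turning. Now I'll unload the bar.

Emit:
{"name": "play_rows", "arguments": {"increments": [[0, -0.1, 0, 0, 0, 0, 1], [0, -0.08, 0, 0, 0, 0, 1], [0, 0, 0, 0, 0, 0, 1]]}}

```text
time: 15.8
tcp_pos: [0.5002, 0.0685, 0.2228]
orientation: [0.16, 0.987, -0.003, 0.001]
wrist_force: [1.6, -5.7, -1.0]
opening: 0.0093
```

```bash
python3 r.py
```

```text
phi 170.7 r 0.0515 z 0.2228  Ft(torque) 5.36 Fn -1.96 | wrist Ft 5.34 Fn -2.53 [-1.28306707 -0.24595443 -0.01170221]
```

Emit:
{"name": "play_rows", "arguments": {"increments": [[-0.04, -0.08, 0, 0, 0, 0, 1], [0, -0.06, 0, 0, 0, 0, 1], [0, 0, 0, 0, 0, 0, 1]]}}

```text
time: 16.1
tcp_pos: [0.5, 0.0679, 0.2227]
orientation: [0.16, 0.987, -0.0, 0.0]
wrist_force: [0.2, -2.8, -0.0]
opening: 0.0091
```

```bash
python3 r.py
```

```text
phi 171.4 r 0.0516 z 0.2227  Ft(torque) 2.18 Fn -1.07 | wrist Ft 2.76 Fn -0.63 [-0.53056463 -0.16794375  0.00533545]
```

Emit:
{"name": "play_rows", "arguments": {"increments": [[0, -0.04, 0, 0, 0, 0, 1], [0, 0, -0.4, 0, 0, 0, 1], [0, 0, -0.8, 0, 0, 0, 1], [0, 0, -0.8, 0, 0, 0, 1], [0, 0, 0, 0, 0, 0, 1]]}}

```text
time: 16.6
tcp_pos: [0.5006, 0.0681, 0.2649]
orientation: [0.16, 0.987, 0.001, 0.002]
wrist_force: [1.4, 0.2, -0.7]
opening: 0.0093
```

```bash
python3 - <<'E'
from h import *
s=robot.state();print(s['tcp_pos'],s['wrist_force'],units(np.array([.48,.3083,s['tcp_pos'][2]])-s['tcp_pos']))
b=robot.camera("side")[:,:,::-1]
cv2.imwrite("pics/side16.png",b)
cv2.imwrite("pics/c16.png",cv2.resize(b[140:270,235:345],None,fx=5,fy=4.5,interpolation=cv2.INTER_CUBIC))
E
```

```text
[0.50057036 0.06809244 0.26485112] [ 1.37777545  0.21639045 -0.72166057] [ 4.761 11.074  0.015]
```

View pics/c16.png

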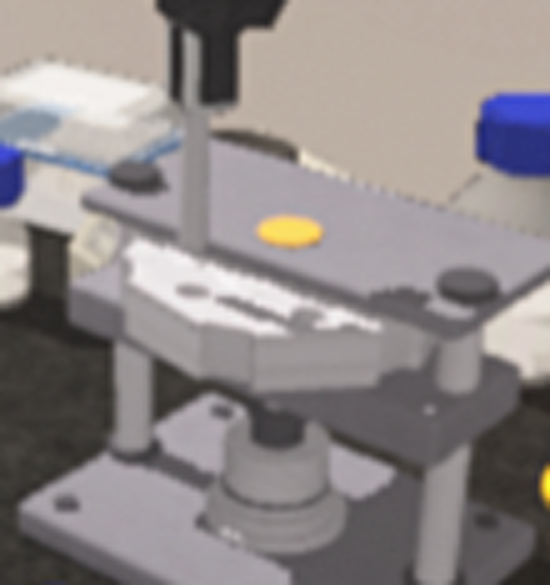

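The bar is out clean and the used hole is visible below it at crop (192,290). Now to the stand.

Emit:
{"name": "play_rows", "arguments": {"increments": [[0.4, 0.92, 0, 0, 0, 0, 1], [0.4, 0.92, 0, 0, 0, 0, 1], [0.4, 0.92, 0, 0, 0, 0, 1], [0.4, 0.92, 0, 0, 0, 0, 1], [0.4, 0.92, 0, 0, 0, 0, 1], [0.4, 0.92, 0, 0, 0, 0, 1], [0.4, 0.92, 0, 0, 0, 0, 1], [0.4, 0.92, 0, 0, 0, 0, 1]]}}

```text
time: 17.45
tcp_pos: [0.4841, 0.2281, 0.2614]
orientation: [0.16, 0.987, -0.0, -0.001]
wrist_force: [0.5, -0.0, 0.4]
opening: 0.0093
```

Emit:
{"name": "play_rows", "arguments": {"increments": [[0.4, 0.92, 0, 0, 0, 0, 1], [0.4, 0.92, 0, 0, 0, 0, 1], [0.4, 0.92, 0.5, 0, 0, 0, 1], [0.36, 0.95, 0.9, 0, 0, 0, 1], [0, 0, 0.9, 0, 0, 0, 1], [0, 0, 0.9, 0, 0, 0, 1], [0, 0, 0.9, 0, 0, 0, 1], [0, 0, 0, 0, 0, 0, 1]]}}

```text
time: 18.25
tcp_pos: [0.4763, 0.3066, 0.1769]
orientation: [0.16, 0.987, -0.002, -0.004]
wrist_force: [-0.5, -0.4, -1.2]
opening: 0.0093
```

```bash
python3 - <<'E'
from h import *
s=robot.state();print(s['tcp_pos'],s['orientation'],s['wrist_force'],units(np.array([.48,.3083,.13])-s['tcp_pos']))
b=robot.camera("side")[:,:,::-1]
cv2.imwrite("pics/side17.png",b)
cv2.imwrite("pics/c17.png",cv2.resize(b[180:240,170:230],None,fx=10,fy=10,interpolation=cv2.INTER_NEAREST))
P=s['tcp_pos'];print(proj("side",P-[0,0,.0704]),proj("side",[P[0],P[1],.05]))
g=cv2.cvtColor(cv2.imread("pics/side5.png"),cv2.COLOR_BGR2GRAY);print(g[211:219,195:210])
E
```

```text
[0.4762916  0.30659067 0.17694677] [ 0.15960935  0.98717135 -0.00208609 -0.00363618] [-0.45144395 -0.44845297 -1.22181947] [-0.164  0.152  2.346]
(np.float64(200.52488406209605), np.float64(196.03373257735697)) (np.float64(202.11444554423517), np.float64(214.86730571304938))
[[216 232 247 249 247 248 247 246 245 244 243 243 243 243 244]
 [247 247 248 247 246 246 245 244 244 243 243 243 243 243 242]
 [245 245 245 246 245 241 237 234 234 237 242 243 243 243 242]
 [242 243 244 245 243 227 201 189 194 216 236 243 243 243 242]
 [242 242 242 244 240 208 180 171 178 208 236 243 243 243 243]
 [242 242 242 243 242 230 223 218 222 233 242 244 244 243 243]
 [243 242 241 242 243 243 243 244 244 244 245 245 244 244 244]
 [244 243 242 241 242 243 245 246 246 246 245 245 245 245 244]]
```

View pics/c17.png

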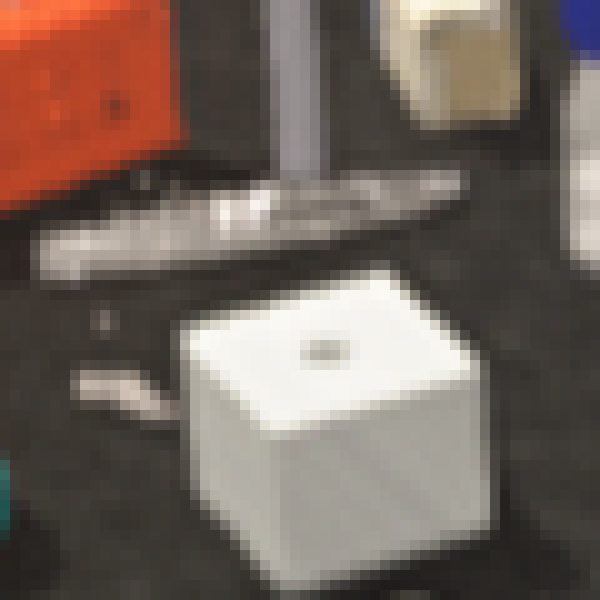

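Emit:
{"name": "play_rows", "arguments": {"increments": [[-0.1, 0.1, 0.6, 0, 0, 0, 1], [0, 0, 0.7, 0, 0, 0, 1], [0, 0, 0.5, 0, 0, 0, 1], [0, 0, 0.2, 0, 0, 0, 1], [0, 0, 0, 0, 0, 0, 1], [0, 0, 0, 0, 0, 0, 1]]}}

```text
time: 18.9
tcp_pos: [0.4821, 0.3088, 0.141]
orientation: [0.16, 0.987, 0.0, 0.0]
wrist_force: [0.1, -1.3, -0.5]
opening: 0.0092
```

```bash
python3 - <<'E'
from h import *
s=robot.state();print(s['tcp_pos'],s['orientation'],s['wrist_force'],units(np.array([.48,.3083,.12])-s['tcp_pos']))
b=robot.camera("side")[:,:,::-1]
cv2.imwrite("pics/side18.png",b)
cv2.imwrite("pics/c18.png",cv2.resize(b[180:240,170:230],None,fx=10,fy=10,interpolation=cv2.INTER_NEAREST))
P=s['tcp_pos'];print(proj("side",P-[0,0,.0704]),proj("side",[P[0],P[1],.05]))
E
```

```text
[0.4820951  0.30884325 0.14095616] [1.59724742e-01 9.87161474e-01 2.99639975e-04 3.74826864e-04] [ 0.11857525 -1.27749104 -0.52809979] [ 0.092 -0.06   1.048]
(np.float64(202.85050043830068), np.float64(207.0886322253962)) (np.float64(203.40231328813894), np.float64(213.79002458572376))
```

View pics/c18.png

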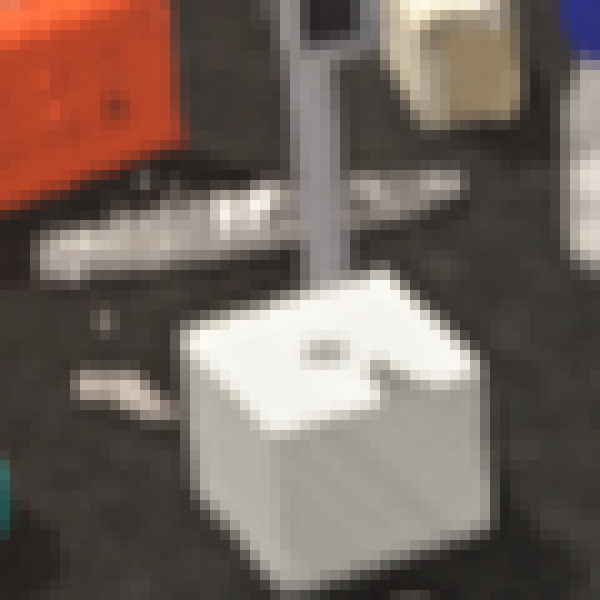

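Emit:
{"name": "play_rows", "arguments": {"increments": [[0.1, -0.07, 0.5, 0, 0, 0, 1], [0, 0, 0.3, 0, 0, 0, 1], [0, 0, 0.2, 0, 0, 0, 1], [0, 0, 0.2, 0, 0, 0, 1], [0, 0, 0.1, 0, 0, 0, 1], [0, 0, 0, 0, 0, 0, 1]]}}

```text
time: 19.55
tcp_pos: [0.4799, 0.3084, 0.1145]
orientation: [0.16, 0.987, 0.001, 0.001]
wrist_force: [2.2, 1.2, -0.4]
opening: 0.0095
```

```bash
python3 - <<'E'
from h import *
s=robot.state();print(s['tcp_pos'],s['orientation'],s['wrist_force'],s['ft_torque'])
b=robot.camera("side")[:,:,::-1]
cv2.imwrite("pics/c19.png",cv2.resize(b[180:240,170:230],None,fx=10,fy=10,interpolation=cv2.INTER_NEAREST))
E
```

```text
[0.47994691 0.30839479 0.11445113] [1.59778625e-01 9.87152514e-01 6.10147914e-04 5.77341259e-04] [ 2.22197194  1.24150359 -0.43133399] [ 0.19516788 -0.27351037  0.00146572]
```

View pics/c19.png

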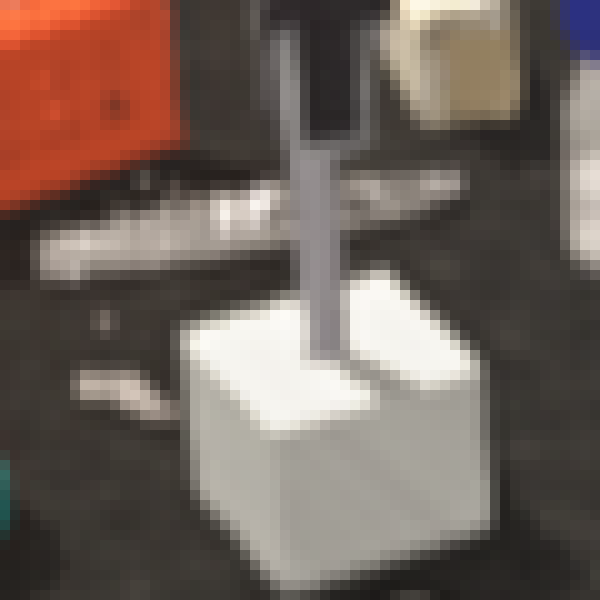

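The bar is in the stand hole with a light side load. I'll ease it over and lower.

Emit:
{"name": "play_rows", "arguments": {"increments": [[-0.04, 0.04, 0.2, 0, 0, 0, 1], [0, 0, 0.3, 0, 0, 0, 1], [0, 0, 0.3, 0, 0, 0, 1], [0, 0, 0.3, 0, 0, 0, 1], [0, 0, 0.2, 0, 0, 0, 1], [0, 0, 0.1, 0, 0, 0, 1], [0, 0, 0, 0, 0, 0, 1]]}}

```text
time: 20.3
tcp_pos: [0.4803, 0.3085, 0.0861]
orientation: [0.16, 0.987, -0.0, -0.0]
wrist_force: [0.3, 0.7, -2.0]
opening: 0.0094
```

Emit:
{"name": "play_rows", "arguments": {"increments": [[0, 0, 0.06, 0, 0, 0, 1], [0, 0, 0, 0, 0, 0, 1], [0, 0, 0, 0, 0, 0, -1], [0, 0, 0, 0, 0, 0, -1], [0, 0, 0, 0, 0, 0, -1], [0, 0, 0, 0, 0, 0, -1], [0, 0, 0, 0, 0, 0, -1], [0, 0, 0, 0, 0, 0, -1]]}}

```text
time: 21.1
tcp_pos: [0.4804, 0.3085, 0.0853]
orientation: [0.16, 0.987, 0.0, -0.0]
wrist_force: [-1.1, 0.6, -0.3]
opening: 0.0854
```

```bash
python3 - <<'E'
from h import *
s=robot.state();print(s['tcp_pos'],s['wrist_force'],s['opening'])
b=robot.camera("side")[:,:,::-1]
cv2.imwrite("pics/c20.png",cv2.resize(b[160:240,160:240],None,fx=7,fy=7,interpolation=cv2.INTER_NEAREST))
E
```

```text
[0.48038557 0.30850171 0.08532918] [-1.10473168  0.57499046 -0.3226769 ] 0.08539658232869708
```

View pics/c20.png

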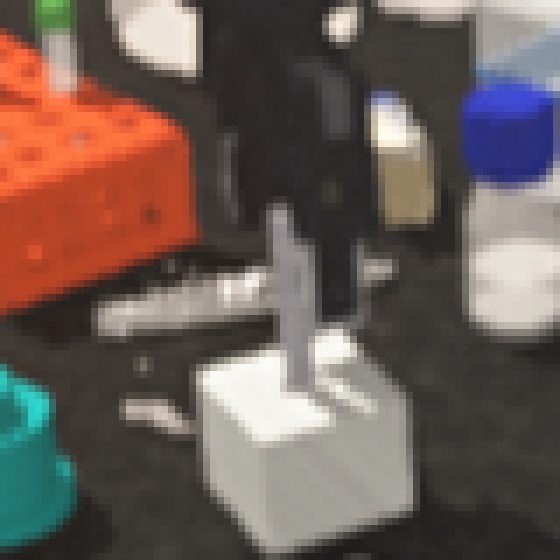

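Released, and the bar is upright between the open fingers. Raising straight up.

Emit:
{"name": "play_rows", "arguments": {"increments": [[0, 0, -0.4, 0, 0, 0, -1], [0, 0, -0.9, 0, 0, 0, -1], [0, 0, -0.9, 0, 0, 0, -1], [0, 0, -0.9, 0, 0, 0, -1], [0, 0, -0.9, 0, 0, 0, -1], [0, 0, -0.9, 0, 0, 0, -1], [0, 0, -0.9, 0, 0, 0, -1], [0, 0, -0.9, 0, 0, 0, -1]]}}

```text
time: 21.95
tcp_pos: [0.4804, 0.3085, 0.2208]
orientation: [0.16, 0.987, 0.0, 0.0]
wrist_force: [0.5, 0.4, -0.4]
opening: 0.0856
```

```bash
python3 - <<'E'
from h import *
s=robot.state();print(s['tcp_pos'],s['wrist_force'],s['opening'])
b=robot.camera("side")[:,:,::-1]
cv2.imwrite("pics/side21.png",b)
cv2.imwrite("pics/c21.png",cv2.resize(b[165:305,150:355],None,fx=3.8,fy=3.8,interpolation=cv2.INTER_CUBIC))
a=cv2.imread("pics/side0.png");d=cv2.absdiff(a,b).max(2)
for n,(x0,y0,x1,y1) in dict(barstand=(185,180,222,240),vial_a=(203,240,222,280),cup=(258,292,300,340),vial_b=(224,170,244,210),die=(270,240,310,265)).items():
    print(n,d[y0:y1,x0:x1].mean().round(1),d[y0:y1,x0:x1].max())
E
```

```text
[0.48035223 0.30848206 0.22077747] [ 0.49499507  0.35569386 -0.42517671] 0.08563684925099929
barstand 5.6 48
vial_a 6.0 11
cup 5.4 11
vial_b 6.1 10
die 14.2 74
```

View pics/c21.png

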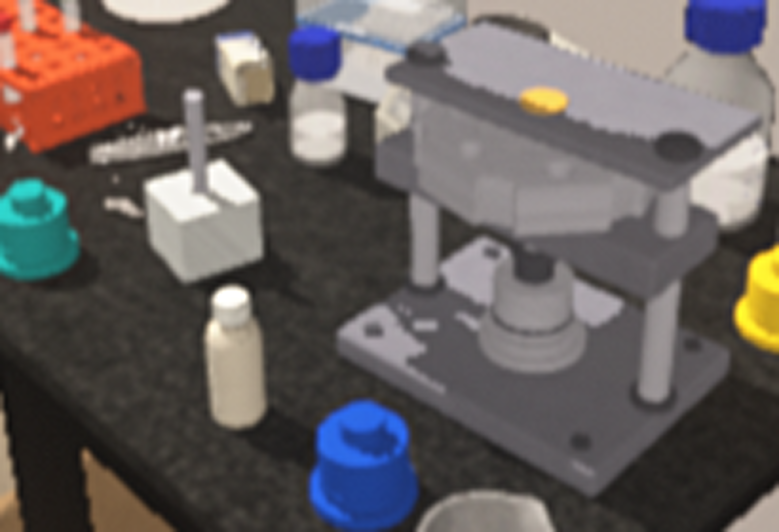

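The bar stands fully down, as at the start, at crop (195,145). The bystanders haven't moved and the gripper is clear, so I'm handing in.

```bash
python3 -c "
from bench import robot
print(robot.sign_off(), robot.state()['time'])"
```

```text
the job is handed in; nothing more can be done
the job is handed in; nothing more can be done
```

I clamped the die with the bar, put the bar back in its stand and handed the job in at about 22 s of robot time. No verdict was reported.

**Turning:** I used three holes in turn and rotated the collar clockwise about 130° in all. Free turning took a steady 7.8 N at the hole. After contact it rose through 9.1, 10.3 and 11.0 to 11.8 N. I stopped there, because +4.0 N corresponds to about 30 N of clamping.

**Last checks:**
- **Bar:** the side picture shows it upright in the stand, looking the same as at the start.
- **Bystanders:** vial_a, vial_b and the cup match the first picture.
- **Robot:** the gripper is open and well above the stand, and the wrist force is near zero.

**Not confirmed:**
- **Clamping force:** it is inferred from how much the collar stiffened. The bar travel since contact, about 5°, suggested roughly 22 N just before the last small step, so the two estimates differ slightly. Both are inside 15–50 N.
- **Die:** the die area of the picture did change from the start. I put that down to the shadow, but did not measure the die's position again.

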